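# Set up the rind-washing place

## Task

Get the rind-washing place ready: stand every tipped wash bottle upright, cap up, on the dark strip of the lane in one row with the one already standing, which must end up standing there too. Lift the rind brush up off its hook and lay it down in the aluminium tray, and set the log tablet so that it is square to the bottle row, its screen towards the robot's side, and leaned back 30 degrees from upright. Leave the cheeses, the salt bowl and the jar where they are.

Things in the scene. Friction and masses are not known exactly. Their poses are not given: they have to be found in the camera images.
- bottle1: A tipped square amber plastic bottle, white label, blue cap: body 48 x 48 x 82 mm tall with flat sides, cap 30 mm across, 112 mm tall in all, 0.22 kg. Origin: centre of its underside; z towards the cap, x and y square to the sides. Leaning under 20 degrees it rocks upright. Starts lying on a side, foot on the strip, cap away from the robot. Three to five are present.
- bottle2: A tipped square amber plastic bottle, white label, blue cap: body 48 x 48 x 82 mm tall with flat sides, cap 30 mm across, 112 mm tall in all, 0.22 kg. Origin: centre of its underside; z towards the cap, x and y square to the sides. Leaning under 20 degrees it rocks upright. Starts lying on a side, foot on the strip, cap away from the robot. Three to five are present.
- bottle3: A tipped square amber plastic bottle, white label, blue cap: body 48 x 48 x 82 mm tall with flat sides, cap 30 mm across, 112 mm tall in all, 0.22 kg. Origin: centre of its underside; z towards the cap, x and y square to the sides. Leaning under 20 degrees it rocks upright. Starts lying on a side, foot on the strip, cap away from the robot. Three to five are present.
- bottle4: A tipped square amber plastic bottle, white label, blue cap: body 48 x 48 x 82 mm tall with flat sides, cap 30 mm across, 112 mm tall in all, 0.22 kg. Origin: centre of its underside; z towards the cap, x and y square to the sides. Leaning under 20 degrees it rocks upright. Starts lying on a side, foot on the strip, cap away from the robot. Three to five are present.
- bottle5: A tipped square amber plastic bottle, white label, blue cap: body 48 x 48 x 82 mm tall with flat sides, cap 30 mm across, 112 mm tall in all, 0.22 kg. Origin: centre of its underside; z towards the cap, x and y square to the sides. Leaning under 20 degrees it rocks upright. Starts lying on a side, foot on the strip, cap away from the robot. Three to five are present.
- standing: A square amber plastic bottle, white label, blue cap: body 48 x 48 x 82 mm tall with flat sides, cap 30 mm across, 112 mm tall in all, 0.22 kg. Origin: centre of its underside; z towards the cap, x and y square to the sides. Leaning under 20 degrees it rocks upright. Starts upright on the strip among the tipped ones; should stand there at the end too.
- lane: Fixed wooden plank 12 mm thick with a dark strip 80 mm wide along it, where the bottles stand in a row. Origin on the work surface under the middle of the strip; y along the strip, x across it, away from the robot. Plank: x -70 to 130 mm, y -275 to 275 mm; strip: x -40 to 40 mm. Bottles start about 94 mm apart in y.
- hook_stand: Fixed steel stand: base plate 120 x 100 x 12 mm, post 14 mm thick, 220 mm tall at x = 70 mm; from it at height 200 mm a bar 8 mm thick runs along -x to x = -30 mm, its end turned up (top 213 mm high, x = -36 mm). Origin on the work surface under the bar, about where the brush hangs; x points from the hook's tip to the post.
- brush: Rind brush, 0.12 kg, hanging on the hook bar by the steel eye in its handle. Origin near the eye (178 mm high when hung), z towards the grip end. Grip above the eye 18 (x) by 24 (y) mm, z 30 to 80 mm; eye of 8 mm wire in the y-z plane, centre z = 8 mm, opening 36 mm; neck z -60 to -10 mm; bristle head 42 (x) by 46 (y) mm, z -120 to -60 mm. Hung, its x is roughly the stand's x.
- brush_tray: Fixed shallow aluminium tray, 260 (x) by 160 (y) mm, floor 4 mm thick, rim 9 mm high. Origin under its middle.
- tablet_stand: Fixed foot of the log tablet: black disc, radius 50 mm, with a post. Origin under its middle; the swivel axis is vertical through it. The tilt hinge is a level line through the swivel axis, 97 mm above the work surface.
- tablet_swivel (a joint): Swivel of the tablet about the vertical axis, rad, -1.3 to 1.3; positive counter-clockwise from above; at 0 the screen faces along the stand's -x. Friction 0.12 N m; stays where it is left.
- tablet_tilt (a joint): Tilt of the tablet about its hinge, rad, -0.1 to 1.2; 0 is upright, positive leans the top backwards, away from the side the screen faces. Friction 0.28 N m; stays where it is left.
- tablet_top (a point): Middle of the tablet's top edge, 120 mm from the tilt hinge. The tablet is a plate 180 mm wide, 12 mm thick, from 8 to 120 mm above the hinge; the point's z points up along the plate, y along the top edge, and -x out of the screen.
- cheese_white: White cheese wheel, radius 48 mm, 45 mm high, origin under its middle. To be left where it is.
- cheese_yellow: Yellow cheese wheel, radius 50 mm, 45 mm high, origin under its middle. To be left where it is.
- cheese_small: Small white cheese, radius 32 mm, 28 mm high, origin under its middle. To be left where it is.
- cheese_little: Small yellow cheese, radius 32 mm, 28 mm high, origin under its middle. To be left where it is.
- salt_bowl: White salt bowl, radius 45 mm, 40 mm high, origin under its middle. To be left where it is.
- jar: Glass jar with a white lid, radius 30 mm, 80 mm high, origin under its middle. To be left where it is.

How it is judged (in metres and radians):
At the end, for the whole second after the job is handed in: All bottles present stand upright (0.1 rad), at rest, within 25 mm of the strip's centre line and 255 mm of its middle; the brush lies at rest, near level (0.37 rad), its origin inside the tray; the tablet is parallel to the strip (0.11 rad) and leaned back 0.52 rad (0.11 either way) (angle between each of bottle1, bottle2, bottle3, bottle4, bottle5, standing's own z axis and vertical below 0.1 rad and x of bottle1 in the frame of lane between -0.025 and 0.025 m and y of bottle1 in the frame of lane between -0.255 and 0.255 m and z of bottle1 in the frame of lane between 0.008 and 0.017 m and linear speed of each of bottle1, bottle2, bottle3, bottle4, bottle5, standing, brush below 0.02 m/s and x of bottle2 in the frame of lane between -0.025 and 0.025 m and y of bottle2 in the frame of lane between -0.255 and 0.255 m and z of bottle2 in the frame of lane between 0.008 and 0.017 m and x of bottle3 in the frame of lane between -0.025 and 0.025 m and y of bottle3 in the frame of lane between -0.255 and 0.255 m and z of bottle3 in the frame of lane between 0.008 and 0.017 m and x of bottle4 in the frame of lane between -0.025 and 0.025 m and y of bottle4 in the frame of lane between -0.255 and 0.255 m and z of bottle4 in the frame of lane between 0.008 and 0.017 m and x of bottle5 in the frame of lane between -0.025 and 0.025 m and y of bottle5 in the frame of lane between -0.255 and 0.255 m and z of bottle5 in the frame of lane between 0.008 and 0.017 m and x of standing in the frame of lane between -0.025 and 0.025 m and y of standing in the frame of lane between -0.255 and 0.255 m and z of standing in the frame of lane between 0.008 and 0.017 m and x of brush in the frame of brush_tray between -0.12 and 0.12 m and y of brush in the frame of brush_tray between -0.075 and 0.075 m and height (world z) of brush below 0.05 m and angle between brush's own z axis and vertical between 1.2 and 1.95 rad and angle between the y axis of tablet_top and the y axis of lane, either way round below 0.11 rad and value of joint tablet_tilt between 0.41 and 0.63 rad); the robot touches nothing.
It fails at once if a cheese, the salt bowl or the jar is moved by more than 30 mm (distance of any of cheese_white, cheese_yellow, cheese_small, cheese_little, salt_bowl, jar from where it was at the start of the episode above 0.03 m).
Of bottle1, bottle2, bottle3, bottle4, bottle5 only 3 to 5 are there at a start; the rules pass over those that are not, and their reading is None.
At some moment in a run one of bottle1, bottle2, bottle3, bottle4, bottle5 may be knocked a few centimetres aside while the robot is not near it.
Once in a run the grip may slacken for a moment while it holds something.
It also fails if it takes over 210 s, if anything falls off the work surface, if the arm or the gripper's body presses on something with over 40 N, if the wrist force passes 120 N, or if a joint passes its speed limit or range.

## Robot

A 6-joint arm with a two-finger parallel gripper is mounted at the origin on the work surface. World frame = base frame: x ahead of the robot, y to its left, z up, the work surface at z = 0. Lengths are in mm, angles in degrees, forces in N, time in s.
With the tool pointing down it reaches from about 300 to 850 mm from the base axis. Payload 4.2 kg.
Tool frame: the origin (TCP) lies at the very end of the fingers, on their centre line; the grasp point (between the pads) lies 19 mm behind it; z points along the fingers, y is the line along which they close (so a half turn about z gives the same grasp; the last joint's range is limited). The gripper opens to 91 mm and grips with 3 to 60 N. Pads are 32 mm wide; open, the fingers measure 118 mm over their backs; the gripper's body (76 mm by 178 mm) begins 60 mm behind the grasp point.
Start: joints at [-73.682, 18.312, 89.639, -0, 72.044, -1.146], TCP at [172.562, -548.512, 213.976] pointing down, gripper open.
Joint ranges: [-177.97, 177.97], [-48.28, 115.42], [12.27, 149.76], [-77.06, 257.06], [2.81, 150.46], [-146.56, 146.56]. Speed limits (degrees/s): [147.25, 147.25, 180, 180, 180, 180].

## Interface

Orientations are given as [roll, pitch, yaw] about the fixed x, y, z axes, in that order (R = Rz(yaw) Ry(pitch) Rx(roll)).
In Python, from workcell import env, grab_frame gives the robot as it stands. The module is installed in compiled form; this text tells all that it offers.
- The arm moves only by the tool move_arm, never from a script. Its argument "plan" is a list of rows, each an object of numbers: "tx", "ty", "tz": the shift along the tool's x, y, z in cm; "wx", "wy", "wz": the turn, a rotation vector about the tool's x, y, z in rad. In form: [{"tx": .., "ty": .., "tz": .., "wx": .., "wy": .., "wz": ..}, ...]. A call has 1 to 12 rows; each row shifts and turns the commanded pose from where the row before left it, along the tool's axes as they then stand; what a row does not reach is not made up. A row lasts 1/12 s, in which the tool goes at most 41.7 mm and 7.16 degrees, less where a joint would pass 70% of its speed; a pose out of reach is approached as far as the arm can. A call is refused whole if a number of a shift passes 4.17 or a number of a turn 0.125, either way. A call with a gripper value outside its range is refused whole. "gripper" is the finger opening in cm, from 0 to 9.12, set as the call begins (left out, the last holds). The fingers move at their own pace and stop on an object; "force" is the grip in N (left out, the last holds). Time passes only in rows, so rows that do not move let the fingers close. It gives the time, the measured TCP pose, the force, the opening and the grip force at its end, in the units of the state.
- env.state(): the state, without advancing time (a new reading comes with each control period).
- grab_frame(name): name is "side" or "top" or "wrist"; returns a dict with "color" (480x640x3 uint8, red, green, blue), "vfov" (degrees; the focal length in pixels is half the picture's height over the tangent of half this angle, whatever the lens; pixels are square), "cx", "cy" (the principal point, pixels), "k1" (the pictures are not rectified: a ray, as slopes to the right and down, at radius r is drawn at 1 + k1 r^2 times it, then the intrinsics apply), "view" (4x4, takes a point from world to camera coordinates). Camera axes: x right, y up, looking along -z (the intrinsics and any distortion apply to the point x, -y, -z); pixel columns grow to the right and rows downward; lengths in mm; the calibration is good to about 2 mm. A picture is of the moment at which its call begins. There is no depth.
- env.job_done(): hands the job in; it is judged then, once.
The state is a dict: "time_s": time; "qpos": joint angles; "qvel": joint speeds; "effort": joint torques, N m; "ee_pos": TCP position; "ee_rot": TCP orientation; "force": force on the tool from outside, world axes, zero at the start; "torque": the same for the moment, N m; "gripper_width": finger opening in mm; "gripper_force": force on a finger pad.
Only numpy, scipy, OpenCV 4.12 (cv2) and the standard library are available. Lean on these libraries where they do the work, as an engineer would, in place of code of your own. Each camera call takes 0.05 s, during which the arm holds its last target. There are 200 camera calls.

## Working session

There is one attempt and no reset: what is moved stays moved. The work goes in short steps, Python scripts to look and compute and a tool call to move; the robot and the scene stay as the last step left them, time stands still between calls to the robot, and variables do not carry over. Pictures are saved under pics/ and viewed, at most 14 in all, crops included, and the job is handed in when it is done.

Besides the shell and the picture viewer there is one more tool, called after "Call:" as a command line: name --argument value ..., lists and objects as JSON in quotes. move_arm: Moves the arm, as the interface text tells. Its arguments: {"type":"object","properties":{"plan":{"type":"array","items":{"type":"object","properties":{"tx":{"type":"number"},"ty":{"type":"number"},"tz":{"type":"number"},"wx":{"type":"number"},"wy":{"type":"number"},"wz":{"type":"number"}}}},"gripper":{"type":"number"},"force":{"type":"number"}},"required":["plan"]}

```bash
mkdir -p pics; cat > h.py <<'E'
import numpy as np, cv2
from workcell import env, grab_frame
from scipy.spatial.transform import Rotation as Rn
def grab(n):
    f=grab_frame(n); f['f']=240/np.tan(np.radians(f['vfov'])/2); return f
def ray(f,u,v):
    p=np.array([(u-f['cx'])/f['f'],(v-f['cy'])/f['f']]); q=p.copy()
    for _ in range(20): q=p/(1+f['k1']*(q@q))
    V=np.array(f['view']); R=V[:3,:3]; c=-R.T@V[:3,3]
    d=R.T@np.array([q[0],-q[1],-1]); return c,d/np.linalg.norm(d)
def onz(f,u,v,z):
    c,d=ray(f,u,v); return c+d*(z-c[2])/d[2]
def tri(f1,p1,f2,p2):
    c1,d1=ray(f1,*p1); c2,d2=ray(f2,*p2)
    s=np.linalg.lstsq(np.c_[d1,-d2],c2-c1,rcond=None)[0]
    a=c1+d1*s[0]; b=c2+d2*s[1]; return (a+b)/2,np.linalg.norm(a-b)
def proj(f,P):
    V=np.array(f['view']); q=V[:3,:3]@np.asarray(P,float)+V[:3,3]; p=np.array([q[0],-q[1]])/-q[2]
    p=p*(1+f['k1']*(p@p)); return p*f['f']+[f['cx'],f['cy']]
def save(f,name): cv2.imwrite('pics/'+name,f['color'][:,:,::-1])
def pose():
    s=env.state(); return np.array(s['ee_pos']),Rn.from_euler('xyz',s['ee_rot'],degrees=True)
E
python3 - <<'E'
from h import *
for n in ['top','side','wrist']:
    f=grab(n); save(f,n+'0.png'); V=np.array(f['view']); print(n,f['f'],f['cx'],f['cy'],f['k1'],-V[:3,:3].T@V[:3,3])
print(env.state())
E
```

```text
top 513.6930114819148 322.70489038268454 244.2811861924508 -0.05748601610430895 [ 298.97048388   34.08542662 1473.9363038 ]
side 606.4071458796708 309.4996692377771 232.38294477239754 -0.21007271543677816 [  33.6214395   845.68694733 1033.46427366]
wrist 370.45937311405294 322.11410831936746 242.24171875374464 -0.03997925787162205 [ 238.3401928  -527.547113    384.64057219]
{'time_s': 0.15, 'qpos': array([-7.36834825e+01,  1.83417501e+01,  8.96887509e+01, -5.21069020e-04,
        7.20445152e+01, -1.14641066e+00]), 'qvel': array([-0.04143729, -0.07748318, -0.13545008, -0.04534884, -0.03831755,
       -0.01203821]), 'effort': array([-1.74329500e-06, -4.12773728e+01, -2.32154453e+01,  7.25369621e-02,
        4.33599518e-02, -8.36438971e-05]), 'ee_pos': array([ 172.43955124, -548.14365458,  213.33906641]), 'ee_rot': array([-1.79924989e+02, -1.00549124e-03,  1.74630884e+01]), 'force': array([ 0.37128609, -0.10310481, -0.10973309]), 'torque': array([0.00894633, 0.03561565, 0.01191842]), 'gripper_force': 0.0, 'gripper_width': 91.38460065816145}
```

View pics/top0.png

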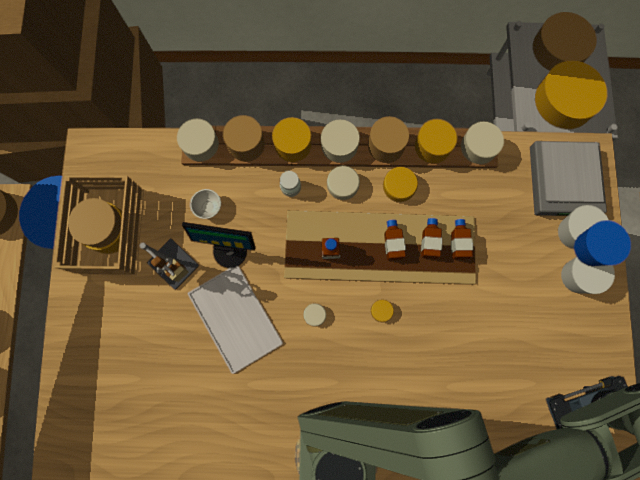

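View pics/side0.png

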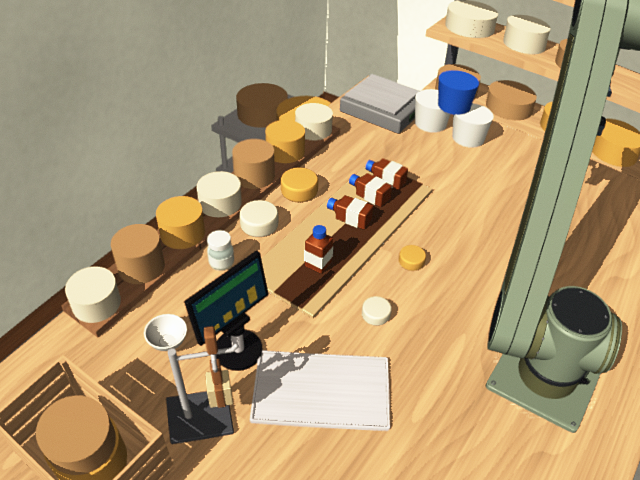

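Top view: standing bottle ~(331,247), three tipped at (395,240), (432,238), (461,239), caps up-image. The tablet is at (220,238), the hook stand at (170,262) and the tray at (237,322). The side view shows the same layout. I'll zoom in on the details.

```bash
python3 - <<'E'
import cv2
t=cv2.imread('pics/top0.png')[195:305,275:485]; cv2.imwrite('pics/tc.png',cv2.resize(t,None,fx=3.8,fy=3.8,interpolation=cv2.INTER_CUBIC))
t=cv2.imread('pics/top0.png')[180:380,130:290]; s=cv2.imread('pics/side0.png')[245:445,150:280+20]
cv2.imwrite('pics/hk.png',cv2.resize(cv2.hconcat([t,s]),(775,500),interpolation=cv2.INTER_CUBIC))
from h import *
f=grab('top')
for n,u,v,z in [('pk',286,211,12),('pk',476,216,12),('pk',476,283,12),('pk',285,278,12),('tray',190,297,9),('tray',233,373,9),('tray',283,343,9),('tray',240,268,9)]: print(n,onz(f,u,v,z).round(1))
E
```

```text
pk [679.2 153.8  12. ]
pk [ 670.1 -405.    12. ]
pk [ 472.2 -396.1   12. ]
pk [481.2 151.7  12. ]
tray [423.6 423.2   9. ]
tray [213.4 290.7   9. ]
tray [297.8 153.1   9. ]
tray [509.1 282.7   9. ]
```

View pics/tc.png

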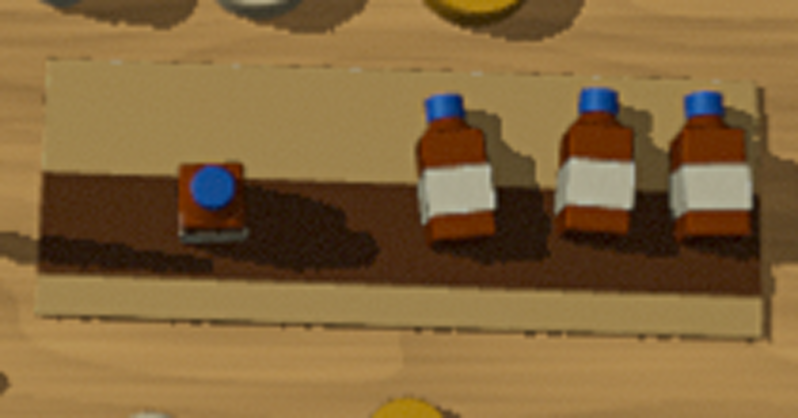

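View pics/hk.png

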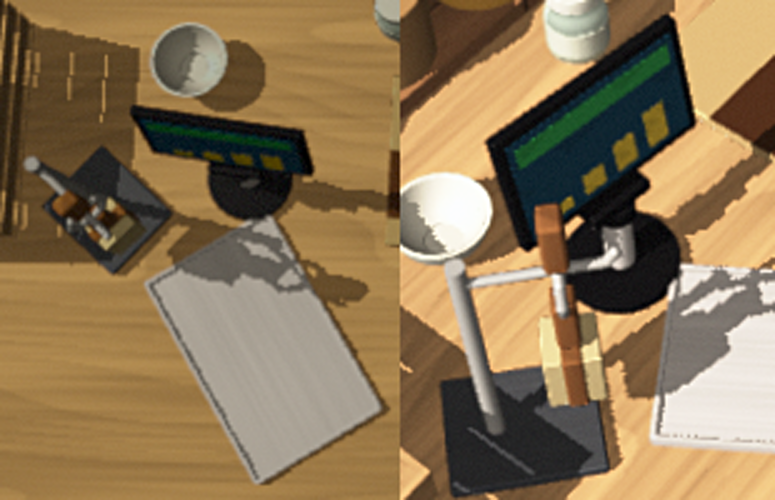

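Crops: plank corners (46,58),(757,82),(757,338),(36,316) in the first crop. In the second, the stand's post top is at (32,165), the tablet's top edge runs (133,108)-(308,133), and the brush is on the bar near (80,210). Next I compute world positions.

```bash
python3 - <<'E'
from h import *
f=grab('top'); g=grab('side')
T=lambda x,y:(x/2.5+130,y/2.5+180); S=lambda x,y:((x-400)/2.5+150,y/2.5+245)
C=lambda x,y:(x/3.8+275,y/3.8+195)
pk=np.array([onz(f,*C(*p),12) for p in [(46,58),(757,82),(757,338),(36,316)]])
print(pk.round(0)); 
e=(pk[0]+pk[3]-pk[1]-pk[2])/2; e/=np.linalg.norm(e); ex=np.array([e[1],-e[0],0]); lane=pk.mean(0)-30*ex
print('lane',lane.round(1),'yaw',np.degrees(np.arctan2(-e[0],e[1])))
L=lambda p:((p-lane)@ex,(p-lane)@e)
for n,a,z in [('st cap',(212,186),124),('b1 foot',(462,238),60),('b1cap',(445,108),36),('b2foot',(596,230),60),('b2cap',(599,101),36),('b3foot',(715,237),60),('b3cap',(704,103),36)]:
    p=onz(f,*C(*a),z); print(n,p.round(1),np.round(L(p),1))
for n,a,b in [('post',(32,163),(458,268)),('grip top',(66,207),(547,208)),('tabTL',(134,108),(489,140)),('tabTR',(311,133),(667,18)),('tabBR',(311,173),(694,120)),('tabBL',(153,155),(525,247))]:
    p,r=tri(f,T(*a),g,S(*b)); print(n,p.round(1),round(r,1))
for n,a,z in [('disc',(249,190),5),('baseL',(42,208),12),('baseT',(103,147),12),('baseR',(171,213),12),('baseB',(110,272),12),('bowl',(189,60),40)]: print(n,onz(f,*T(*a),z).round(1))
print('disc side',onz(g,*S(622,255),5),'base side',[onz(g,*S(*q),12).round(0) for q in [(441,381),(600,367),(606,467),(452,493)]])
# jar, cheeses
for n,u,v,z in [('jar',290,180,80),('cw',343,181,45),('cy',401,183,45),('cs',315,315,28),('cl',382,311,28)]: print(n,onz(f,u,v,z).round(0))
E
```

```text
[[ 681.  151.   12.]
 [ 668. -400.   12.]
 [ 469. -391.   12.]
 [ 481.  153.   12.]]
lane [ 545. -121.   12.] yaw -1.2794566593353254
st cap [560.3  22.4 124. ] [ 12.1 143.7]
b1 foot [ 535.7 -162.1   60. ] [ -8.4 -41.3]
b1cap [ 639.3 -154.2   36. ] [ 95. -31.]
b2foot [ 542.7 -261.    60. ] [   0.8 -140. ]
b2cap [ 646.  -271.2   36. ] [ 104.3 -147.9]
b3foot [ 538.3 -348.9   60. ] [  -1.6 -228. ]
b3cap [ 645.4 -351.2   36. ] [ 105.5 -227.9]
post [534.5 495.1 219.3] 1.7
grip top [487.9 444.6 265. ] 11.9
tabTL [595.4 398.  213.5] 6.0
tabTR [575.1 219.1 202.7] 9.4
tabBR [547.8 229.2 112.2] 3.8
tabBL [568.4 403.6 113.4] 10.1
disc [544.6 315.2   5. ]
baseL [519.5 554.8  12. ]
baseT [592.4 487.9  12. ]
baseR [515.5 403.3  12. ]
baseB [446.2 470.1  12. ]
bowl [690.8 385.6  40. ]
disc side [566.6669883  310.95564309   5.        ] base side [array([599., 493.,  12.]), array([508., 408.,  12.]), array([448., 473.,  12.]), array([525., 559.,  12.])]
jar [752. 139.  80.]
cw [762. -12.  45.]
cy [ 758. -181.   45.]
cs [376.  64.  28.]
cl [ 389. -123.   28.]
```

Call:
move_arm --plan '[{"tz":-2.3,"wz":0.0508},{"tz":-2.3,"wz":0.0508},{"tz":-2.3,"wz":0.0508},{"tz":-2.3,"wz":0.0508},{"tz":-2.3,"wz":0.0508},{"tz":-2.3,"wz":0.0508}]' --gripper 6.4

```text
schema error: expected keys tx, ty, tz, wx, wy, wz
```

Call:
move_arm --plan '[{"tx":2.9,"ty":-2.44},{"tx":2.9,"ty":-2.44},{"tx":2.9,"ty":-2.44},{"tx":2.9,"ty":-2.44},{"tx":2.9,"ty":-2.44},{"tx":2.9,"ty":-2.44},{"tx":2.9,"ty":-2.44},{"tx":2.9,"ty":-2.44},{"tx":2.9,"ty":-2.44},{"tx":2.9,"ty":-2.44},{"tx":2.9,"ty":-2.44},{"tx":2.9,"ty":-2.44}]'

```text
schema error: expected keys tx, ty, tz, wx, wy, wz
```

```bash
python3 - <<'E'
from h import *
w=grab('wrist'); save(w,'w1.png'); print(pose()[0],env.state()['ee_rot'],env.state()['qpos'],env.state()['force'])
c,d=ray(w,w['cx'],w['cy']); print(c,d)
E
```

```text
[ 172.5264478  -548.43921257  213.77758112] [-1.79984728e+02  2.81006060e-03  1.74645084e+01] [-7.36819169e+01  1.83223964e+01  8.96527069e+01 -3.27460888e-03
  7.20401090e+01 -1.14541484e+00] [ 0.37296881 -0.15697772  0.17624234]
[ 238.37584651 -527.66485649  385.11054324] [-0.23590527 -0.07292    -0.96903631]
```

View pics/w1.png

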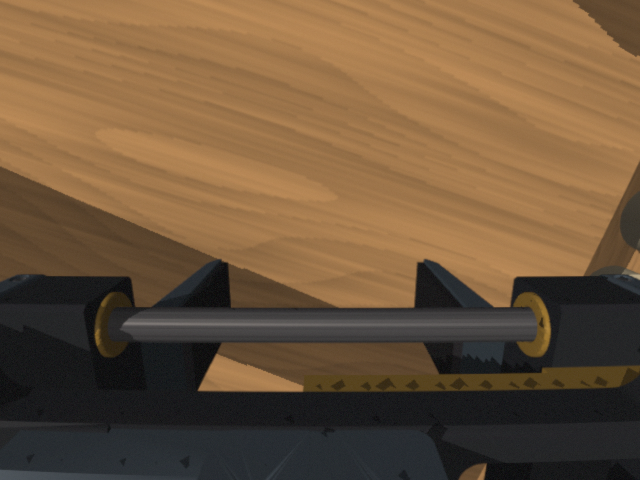

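The moves were refused because every row needs all six keys. The wrist picture just shows the table and the open fingers (tips near (220,265) and (425,265)).

Call:
move_arm --plan '[{"tx":0,"ty":0,"tz":-2.3,"wx":0,"wy":0,"wz":0.0508},{"tx":0,"ty":0,"tz":-2.3,"wx":0,"wy":0,"wz":0.0508},{"tx":0,"ty":0,"tz":-2.3,"wx":0,"wy":0,"wz":0.0508},{"tx":0,"ty":0,"tz":-2.3,"wx":0,"wy":0,"wz":0.0508},{"tx":0,"ty":0,"tz":-2.3,"wx":0,"wy":0,"wz":0.0508},{"tx":0,"ty":0,"tz":-2.3,"wx":0,"wy":0,"wz":0.0508}]' --gripper 6.4

```text
time_s: 0.85
ee_pos: [172.5, -548.3, 353.1]
ee_rot: [180.0, -0.0, -0.1]
force: [-0.7, -0.4, 0.4]
gripper_width: 64.4
gripper_force: 0.0
```

Call:
move_arm --plan '[{"tx":2.9,"ty":-2.44,"tz":0,"wx":0,"wy":0,"wz":0},{"tx":2.9,"ty":-2.44,"tz":0,"wx":0,"wy":0,"wz":0},{"tx":2.9,"ty":-2.44,"tz":0,"wx":0,"wy":0,"wz":0},{"tx":2.9,"ty":-2.44,"tz":0,"wx":0,"wy":0,"wz":0},{"tx":2.9,"ty":-2.44,"tz":0,"wx":0,"wy":0,"wz":0},{"tx":2.9,"ty":-2.44,"tz":0,"wx":0,"wy":0,"wz":0},{"tx":2.9,"ty":-2.44,"tz":0,"wx":0,"wy":0,"wz":0},{"tx":2.9,"ty":-2.44,"tz":0,"wx":0,"wy":0,"wz":0},{"tx":2.9,"ty":-2.44,"tz":0,"wx":0,"wy":0,"wz":0},{"tx":2.9,"ty":-2.44,"tz":0,"wx":0,"wy":0,"wz":0},{"tx":2.9,"ty":-2.44,"tz":0,"wx":0,"wy":0,"wz":0},{"tx":0,"ty":0,"tz":0,"wx":0,"wy":0,"wz":0}]'

```text
time_s: 1.85
ee_pos: [495.9, -275.7, 351.2]
ee_rot: [-179.8, -0.1, 0.4]
force: [-0.2, -0.1, -0.3]
gripper_width: 64.0
gripper_force: 0.0
```

```bash
python3 - <<'E'
from h import *
w=grab('wrist'); save(w,'w2.png'); print(pose()[0],env.state()['ee_rot'],env.state()['qpos'],env.state()['force'])
c,d=ray(w,w['cx'],w['cy']); print(c,d)
E
```

```text
[ 493.60631355 -277.8098995   351.32450999] [-1.79953600e+02  2.13092228e-02  2.91373138e-01] [-3.05520402e+01  1.46409260e+01  7.54548754e+01  2.89129989e-02
  8.99462832e+01  5.91565576e+01] [-0.39350968  0.18642235 -0.34126063]
[ 564.57909846 -275.7288957   522.78231556] [-0.24514865  0.00194036 -0.96948356]
```

View pics/w2.png

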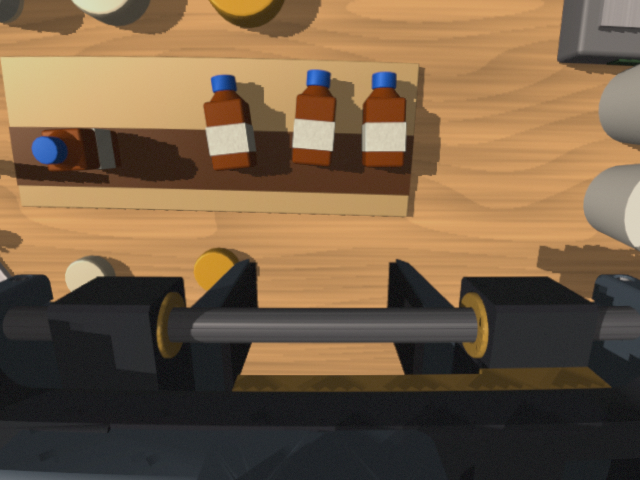

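The wrist view shows three lying bottles with labels at (230,138), (313,134), (384,136) and caps at (223,82), (318,78), (384,80). I'll measure them with masks, and automate this for later.

```bash
cat >> h.py <<'E'
LANE=np.array([545.,-121.,12.]); LY=np.radians(-1.28)
EX=np.array([np.cos(LY),np.sin(LY),0]); EY=np.array([-np.sin(LY),np.cos(LY),0])
def L(p): return np.round([(p-LANE)@EX,(p-LANE)@EY],1)
def blobs(f,lo,hi,box,amin=60):
    h=cv2.cvtColor(f['color'],cv2.COLOR_RGB2HSV); m=cv2.inRange(h,lo,hi); k=np.zeros_like(m); x0,y0,x1,y1=box; k[y0:y1,x0:x1]=255
    c,_=cv2.findContours(m&k,cv2.RETR_EXTERNAL,cv2.CHAIN_APPROX_NONE)
    return sorted([q for q in c if cv2.contourArea(q)>amin],key=lambda q:q[:,0,0].mean())
def lying(f,box):
    body=blobs(f,(2,150,30),(12,255,200),box,80); caps=blobs(f,(105,150,80),(125,255,255),box,30); lab=blobs(f,(0,0,130),(40,70,255),box,150)
    return body,caps,lab
E
python3 - <<'E'
from h import *
w=grab('wrist'); b,c,l=lying(w,(195,60,415,175))
for q in c: p=onz(w,*q[:,0].mean(0),36); print('cap',q[:,0].mean(0).round(),p.round(1),L(p))
for q in l:
    P=np.array([onz(w,*x,60)[:2] for x in q[:,0]],np.float32); r=cv2.minAreaRect(P); box=cv2.boxPoints(r)
    p=np.r_[r[0],60]; print('lab',np.round(r,1).tolist() if 0 else (np.round(r[0],1),np.round(r[1],1),round(r[2],1)),L(p))
for q in b: print('body',cv2.boundingRect(q),cv2.contourArea(q), L(onz(w,q[:,0,0].mean(),q[:,0,1].max(),60)))
# plank corners
for u,v in [(2,57),(419,68),(408,216),(21,206)]: print(onz(w,u,v,12).round(1), L(onz(w,u,v,12)))
E
```

```text
cap [219.  80.] [ 643.9 -149.1   36. ] [ 99.5 -25.9]
cap [315.  75.] [ 649.7 -267.2   36. ] [ 107.9 -143.8]
cap [381.  77.] [ 647.9 -348.4   36. ] [ 108. -225.]
lab (array([ 575.4, -158.2]), array([34.1, 48.8]), 6.7) [ 31.2 -36.5]
lab (array([ 581.5, -262.8]), array([49.4, 33.3]), 85.5) [  39.7 -141. ]
lab (array([ 579.5, -348.3]), array([33.8, 51.8]), 1.6) [  39.6 -226.4]
body (195, 138, 62, 37) 1106.5 [-13.5 -31.5]
body (201, 88, 47, 36) 1180.5 [ 47.2 -36.1]
body (293, 83, 41, 35) 1098.0 [  56.7 -143.7]
body (285, 145, 123, 30) 2057.0 [  -9.3 -187. ]
body (360, 85, 44, 36) 1169.0 [  55.7 -225.4]
[680.9 144.6  12. ] [129.9 268.5]
[ 663.8 -400.5   12. ] [ 125.  -276.8]
[ 470.9 -397.6   12. ] [ -67.9 -278.2]
[483.1 153.3  12. ] [-68.  272.8]
```

```bash
cat >> h.py <<'E'
def rot(yaw,tilt): # tilt deg>0 = towards forward-horizontal
    return Rn.from_euler('z',yaw,degrees=True)*Rn.from_euler('x',180,degrees=True)*Rn.from_euler('y',tilt,degrees=True)
def go(tgt,R,frm=None):
    p,R0=frm or pose(); dr=(R0.inv()*R).as_rotvec(); d=R.inv().apply(np.array(tgt)-p)/10
    print('turn',dr.round(3),'then shift cm',d.round(2),'norm',np.linalg.norm(d).round(1)); return np.array(tgt,float),R
def tcp(G,R): return np.array(G)+R.apply([0,0,19])
E
python3 - <<'E'
from h import *
R=rot(-4,-35); G=[592.5,-263.6,42]; t=tcp(G,R); a=R.apply([0,0,1]); print(a,t)
fr=go(t-100*a,R); go(t,R,fr)
E
```

```text
[-0.57217923  0.04001067 -0.81915204] [ 581.62859457 -262.83979728   26.43611116]
turn [ 0.022 -0.61   0.07 ] then shift cm [25.86 -2.25 11.58] norm 28.4
turn [0. 0. 0.] then shift cm [-0. -0. 10.] norm 10.0
```

Call:
move_arm --plan '[{"tx":0,"ty":0,"tz":0,"wx":0.0045,"wy":-0.122,"wz":0.014},{"tx":0,"ty":0,"tz":0,"wx":0.0045,"wy":-0.122,"wz":0.014},{"tx":0,"ty":0,"tz":0,"wx":0.0045,"wy":-0.122,"wz":0.014},{"tx":0,"ty":0,"tz":0,"wx":0.0045,"wy":-0.122,"wz":0.014},{"tx":0,"ty":0,"tz":0,"wx":0.0045,"wy":-0.122,"wz":0.014},{"tx":3.7,"ty":-0.32,"tz":1.65,"wx":0,"wy":0,"wz":0},{"tx":3.7,"ty":-0.32,"tz":1.65,"wx":0,"wy":0,"wz":0},{"tx":3.7,"ty":-0.32,"tz":1.65,"wx":0,"wy":0,"wz":0},{"tx":3.7,"ty":-0.32,"tz":1.65,"wx":0,"wy":0,"wz":0},{"tx":3.7,"ty":-0.32,"tz":1.65,"wx":0,"wy":0,"wz":0},{"tx":3.7,"ty":-0.32,"tz":1.65,"wx":0,"wy":0,"wz":0},{"tx":3.7,"ty":-0.32,"tz":1.65,"wx":0,"wy":0,"wz":0}]'

```text
time_s: 2.95
ee_pos: [638.7, -270.0, 107.5]
ee_rot: [-180.0, 35.0, -4.3]
force: [-0.1, -0.3, -0.1]
gripper_width: 63.5
gripper_force: 0.0
```

Call:
move_arm --plan '[{"tx":0,"ty":0,"tz":0,"wx":0,"wy":0,"wz":0},{"tx":0,"ty":0,"tz":0,"wx":0,"wy":0,"wz":0},{"tx":0,"ty":0,"tz":0,"wx":0,"wy":0,"wz":0}]'

```text
time_s: 3.2
ee_pos: [638.2, -269.7, 110.4]
ee_rot: [180.0, 34.9, -4.3]
force: [-0.7, -0.9, 0.4]
gripper_width: 64.1
gripper_force: 0.0
```

```bash
python3 - <<'E'
from h import *
R=rot(-4,-35); G=[592.5,-263.6,42]; t=tcp(G,R); go(t,R); print(env.state()['qpos'],env.state()['gripper_width'])
f=grab('top')
for q in blobs(f,(105,150,80),(125,255,255),(270,200,490,290),20): p=onz(f,*q[:,0].mean(0),36); print('cap',p.round(1),L(p))
E
```

```text
turn [-0.002 -0.001 -0.004] then shift cm [ 0.16 -0.29 10.14] norm 10.1
[-19.62785826  53.18444334  48.5306356   -9.45373679 111.96841629
  73.739095  ] 64.12217867475727
cap [577.6  21.3  36. ] [ 29.4 143. ]
cap [ 642.7 -152.8   36. ] [ 98.4 -29.6]
```

Call:
move_arm --plan '[{"tx":0.03,"ty":-0.06,"tz":2.03,"wx":0,"wy":0,"wz":0},{"tx":0.03,"ty":-0.06,"tz":2.03,"wx":0,"wy":0,"wz":0},{"tx":0.03,"ty":-0.06,"tz":2.03,"wx":0,"wy":0,"wz":0},{"tx":0.03,"ty":-0.06,"tz":2.03,"wx":0,"wy":0,"wz":0},{"tx":0.03,"ty":-0.06,"tz":2.03,"wx":0,"wy":0,"wz":0},{"tx":0,"ty":0,"tz":0,"wx":0,"wy":0,"wz":0},{"tx":0,"ty":0,"tz":0,"wx":0,"wy":0,"wz":0}]'

```text
time_s: 3.83
ee_pos: [582.2, -262.0, 27.7]
ee_rot: [180.0, 34.8, -4.2]
force: [-0.7, -0.3, 0.6]
gripper_width: 64.1
gripper_force: 0.0
```

Call:
move_arm --plan '[{"tx":0,"ty":0,"tz":0,"wx":0,"wy":0,"wz":0},{"tx":0,"ty":0,"tz":0,"wx":0,"wy":0,"wz":0},{"tx":0,"ty":0,"tz":0,"wx":0,"wy":0,"wz":0},{"tx":0,"ty":0,"tz":0,"wx":0,"wy":0,"wz":0},{"tx":0,"ty":0,"tz":0,"wx":0,"wy":0,"wz":0},{"tx":0,"ty":0,"tz":0,"wx":0,"wy":0,"wz":0}]' --gripper 3.5 --force 30

```text
time_s: 4.33
ee_pos: [583.6, -262.0, 26.6]
ee_rot: [179.9, 34.8, -4.2]
force: [2.3, -2.1, 5.9]
gripper_width: 48.0
gripper_force: 30.0
```

Call:
move_arm --plan '[{"tx":-0.57,"ty":0,"tz":-0.82,"wx":0,"wy":0,"wz":0},{"tx":-0.57,"ty":0,"tz":-0.82,"wx":0,"wy":0,"wz":0},{"tx":-1.15,"ty":0,"tz":-1.64,"wx":0,"wy":0,"wz":0},{"tx":-1.15,"ty":0,"tz":-1.64,"wx":0,"wy":0,"wz":0},{"tx":0,"ty":0,"tz":0,"wx":0,"wy":0,"wz":0},{"tx":0,"ty":0,"tz":0,"wx":0,"wy":0,"wz":0}]'

```text
time_s: 4.83
ee_pos: [583.1, -261.2, 85.9]
ee_rot: [180.0, 34.8, -4.2]
force: [0.5, -0.3, -1.5]
gripper_width: 48.0
gripper_force: 30.0
```

Call:
move_arm --plan '[{"tx":0.23,"ty":0,"tz":0,"wx":0,"wy":0.121,"wz":0},{"tx":0.23,"ty":0,"tz":0,"wx":0,"wy":0.121,"wz":0},{"tx":0.23,"ty":0,"tz":0,"wx":0,"wy":0.121,"wz":0},{"tx":0.23,"ty":0,"tz":0,"wx":0,"wy":0.121,"wz":0},{"tx":0.23,"ty":0,"tz":0,"wx":0,"wy":0.121,"wz":0},{"tx":0.23,"ty":0,"tz":0,"wx":0,"wy":0.121,"wz":0},{"tx":0.23,"ty":0,"tz":0,"wx":0,"wy":0.121,"wz":0},{"tx":0.23,"ty":0,"tz":0,"wx":0,"wy":0.121,"wz":0},{"tx":0.23,"ty":0,"tz":0,"wx":0,"wy":0.121,"wz":0},{"tx":0.23,"ty":0,"tz":0,"wx":0,"wy":0.121,"wz":0},{"tx":0.23,"ty":0,"tz":0,"wx":0,"wy":0.121,"wz":0},{"tx":0.23,"ty":0,"tz":0,"wx":0,"wy":0.121,"wz":0}]'

```text
time_s: 5.83
ee_pos: [608.1, -248.0, 81.5]
ee_rot: [-177.4, -34.2, -3.9]
force: [-0.1, 0.2, -2.6]
gripper_width: 47.8
gripper_force: 30.0
```

Call:
move_arm --plan '[{"tx":0.23,"ty":0,"tz":0,"wx":0,"wy":0.119,"wz":0},{"tx":0,"ty":0,"tz":0,"wx":0,"wy":0,"wz":0},{"tx":0,"ty":0,"tz":0,"wx":0,"wy":0,"wz":0},{"tx":0,"ty":0,"tz":0,"wx":0,"wy":0,"wz":0}]'

```text
time_s: 6.17
ee_pos: [611.2, -245.0, 82.7]
ee_rot: [-176.8, -36.5, -3.9]
force: [0.7, -0.1, -2.0]
gripper_width: 47.7
gripper_force: 30.0
```

```bash
python3 - <<'E'
from h import *
f=grab('side'); cv2.imwrite('pics/s2.png',cv2.resize(f['color'][130:330,260:480,::-1],None,fx=2.7,fy=2.7))
print(env.state()['qpos'],env.state()['ee_rot'])
R=rot(-4,55); go(tcp([536,-262,59],R),R); print(R.inv().apply([0,0,1]))
E
```

```text
[-32.69927276  22.8245683  116.63703514  66.42317159  21.47601352
   0.83203818] [-176.79282135  -36.52060649   -3.86727467]
turn [-0.057  0.322 -0.007] then shift cm [-6.24  2.21 -2.8 ] norm 7.2
[ 8.19152044e-01  1.28369537e-16 -5.73576436e-01]
```

View pics/s2.png

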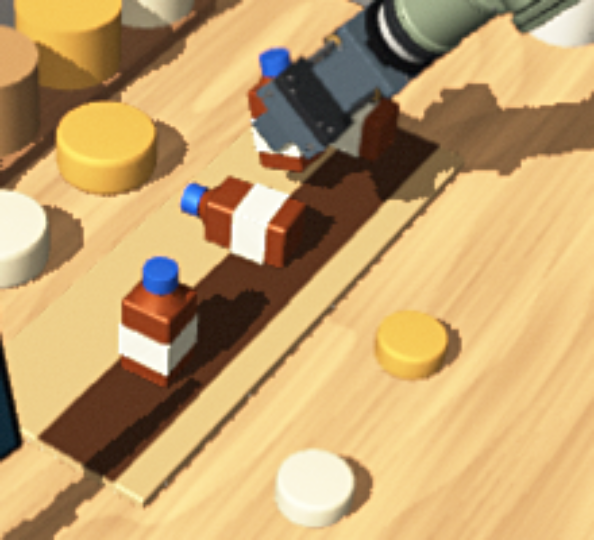

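The side view shows the held bottle nearly upright. The turn fell short by 0.32 rad near the wrist's fast region, so I'll finish it slowly.

Call:
move_arm --plan '[{"tx":-0.4,"ty":0.2,"tz":-0.6,"wx":-0.005,"wy":0.027,"wz":0},{"tx":-0.4,"ty":0.2,"tz":-0.6,"wx":-0.005,"wy":0.027,"wz":0},{"tx":-0.4,"ty":0.2,"tz":-0.6,"wx":-0.005,"wy":0.027,"wz":0},{"tx":-0.4,"ty":0.2,"tz":-0.6,"wx":-0.005,"wy":0.027,"wz":0},{"tx":-0.4,"ty":0.2,"tz":-0.6,"wx":-0.005,"wy":0.027,"wz":0},{"tx":-0.4,"ty":0.2,"tz":-0.6,"wx":-0.005,"wy":0.027,"wz":0},{"tx":-0.4,"ty":0.2,"tz":-0.6,"wx":-0.005,"wy":0.027,"wz":0},{"tx":-0.4,"ty":0.2,"tz":-0.6,"wx":-0.005,"wy":0.027,"wz":0},{"tx":0,"ty":0.2,"tz":0,"wx":-0.005,"wy":0.027,"wz":0},{"tx":0,"ty":0.2,"tz":0,"wx":-0.005,"wy":0.027,"wz":0},{"tx":0,"ty":0,"tz":0,"wx":-0.005,"wy":0.027,"wz":0},{"tx":0,"ty":0,"tz":0,"wx":0,"wy":0.025,"wz":0}]'

```text
time_s: 7.22
ee_pos: [554.9, -262.9, 97.0]
ee_rot: [-179.4, -55.0, -4.7]
force: [-0.5, 0.4, -2.3]
gripper_width: 48.0
gripper_force: 30.0
```

```bash
python3 - <<'E'
from h import *
print(env.state()['qpos'],env.state()['ee_rot'],env.state()['ee_pos'])
R=rot(-4,55); go(tcp([536,-262,59],R),R)
E
```

```text
[-42.80999759  23.29869601 134.00456898 125.51511416  39.21036836
 -67.02790689] [-179.37631327  -55.02904971   -4.67401552] [ 554.93842459 -262.94601033   97.03385195]
turn [-0.001 -0.001 -0.007] then shift cm [-4.2   0.04  2.53] norm 4.9
```

Call:
move_arm --plan '[{"tx":-1.0,"ty":0,"tz":0.8,"wx":0,"wy":0,"wz":-0.007},{"tx":-1.0,"ty":0,"tz":0.8,"wx":0,"wy":0,"wz":0},{"tx":-0.8,"ty":0,"tz":0.5,"wx":0,"wy":0,"wz":0},{"tx":-0.6,"ty":0,"tz":0.2,"wx":0,"wy":0,"wz":0},{"tx":-0.4,"ty":0,"tz":0.1,"wx":0,"wy":0,"wz":0},{"tx":-0.4,"ty":0,"tz":0.1,"wx":0,"wy":0,"wz":0},{"tx":0,"ty":0,"tz":0,"wx":0,"wy":0,"wz":0},{"tx":0,"ty":0,"tz":0,"wx":0,"wy":0,"wz":0}]'

```text
time_s: 7.88
ee_pos: [552.1, -262.5, 49.9]
ee_rot: [-180.0, -55.3, -3.9]
force: [-0.4, 1.7, 2.4]
gripper_width: 47.9
gripper_force: 30.0
```

```bash
python3 - <<'E'
from h import *
g=grab('side'); cv2.imwrite('pics/s3.png',cv2.resize(g['color'][130:260,320:450,::-1],None,fx=4.5,fy=4.5)); print(pose()[0])
E
```

```text
[ 552.10134591 -262.49415163   49.89729354]
```

View pics/s3.png

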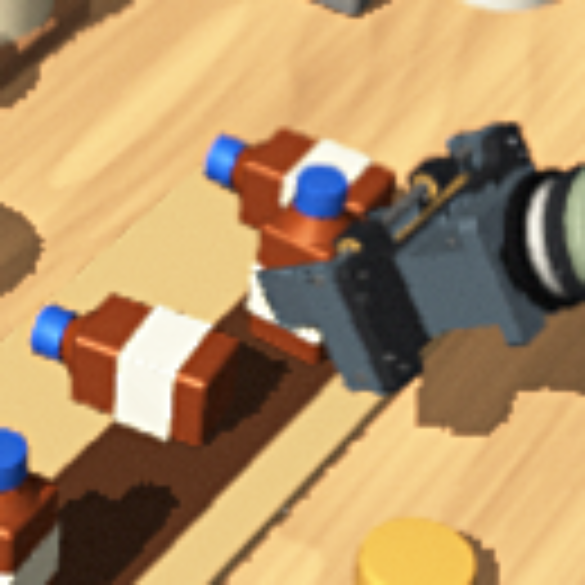

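The side view shows the bottle standing in the grip on the strip, with light contact (force flipped to +2.4 N). Release and retreat.

Call:
move_arm --plan '[{"tx":0,"ty":0,"tz":0,"wx":0,"wy":0,"wz":0},{"tx":0,"ty":0,"tz":0,"wx":0,"wy":0,"wz":0},{"tx":0,"ty":0,"tz":0,"wx":0,"wy":0,"wz":0},{"tx":0,"ty":0,"tz":-1,"wx":0,"wy":0,"wz":0},{"tx":0,"ty":0,"tz":-3,"wx":0,"wy":0,"wz":0},{"tx":0,"ty":0,"tz":-4,"wx":0,"wy":0,"wz":0},{"tx":0,"ty":0,"tz":-4,"wx":0,"wy":0,"wz":0},{"tx":3.0,"ty":0,"tz":-2.1,"wx":0,"wy":0,"wz":0},{"tx":3.0,"ty":0,"tz":-2.1,"wx":0,"wy":0,"wz":0},{"tx":3.0,"ty":0,"tz":-2.1,"wx":0,"wy":0,"wz":0},{"tx":3.0,"ty":0,"tz":-2.1,"wx":0,"wy":0,"wz":0},{"tx":0,"ty":0,"tz":0,"wx":0,"wy":0,"wz":0}]' --gripper 6.4

```text
time_s: 8.93
ee_pos: [454.6, -257.6, 256.7]
ee_rot: [179.3, -55.6, -3.3]
force: [-0.1, -0.8, 0.6]
gripper_width: 63.7
gripper_force: 0.0
```

Call:
move_arm --plan '[{"tx":0,"ty":0,"tz":-1.5,"wx":0,"wy":-0.12,"wz":0},{"tx":0,"ty":0,"tz":-1.5,"wx":0,"wy":-0.12,"wz":0},{"tx":0,"ty":0,"tz":-1.5,"wx":0,"wy":-0.12,"wz":0},{"tx":0,"ty":0,"tz":0,"wx":0,"wy":-0.12,"wz":0},{"tx":0,"ty":0,"tz":0,"wx":0,"wy":-0.12,"wz":0},{"tx":0,"ty":0,"tz":0,"wx":0,"wy":-0.12,"wz":0},{"tx":0,"ty":0,"tz":0,"wx":0,"wy":-0.12,"wz":0},{"tx":0,"ty":0,"tz":0,"wx":0,"wy":-0.12,"wz":0},{"tx":0,"ty":0,"tz":0,"wx":0,"wy":0,"wz":0}]'

```text
time_s: 9.68
ee_pos: [441.5, -245.7, 263.6]
ee_rot: [-178.6, -12.5, -2.3]
force: [0.9, -0.2, -0.1]
gripper_width: 64.3
gripper_force: 0.0
```

```bash
cat >> h.py <<'E'
def survey(w,box,bz):
    b,c,l=lying(w,box)
    for q in c: p=onz(w,*q[:,0].mean(0),36); p2=onz(w,*q[:,0].mean(0),124); print('cap lying',p.round(1),L(p),'| standing',p2.round(1),L(p2))
    for q in l:
        P=np.array([onz(w,*x,60)[:2] for x in q[:,0]],np.float32); r=cv2.minAreaRect(P); print('lab',np.round(r[0],1),np.round(r[1],1),round(r[2],1))
E
python3 - <<'E'
from h import *
print(env.state()['qpos'],env.state()['ee_rot'],env.state()['ee_pos'])
w=grab('wrist'); save(w,'w3.png'); survey(w,(0,0,640,250),0)
f=grab('top'); print('top'); survey(f,(270,200,490,290),0)
E
```

```text
[-35.72138456   5.00096093 100.91583734   8.86585652  64.61531456
  53.23984074] [-178.63575044  -12.50582055   -2.25362777] [ 441.47623419 -245.74927487  263.64953236]
cap lying [588.8  98.7  36. ] [ 38.9 220.6] | standing [563.7  23.6 124. ] [ 15.4 145. ]
cap lying [ 646.7 -148.9   36. ] [102.3 -25.6] | standing [ 609.2 -170.8  124. ] [ 65.3 -48.3]
cap lying [ 560.6 -264.1   36. ] [  18.8 -142.7] | standing [ 541.5 -261.3  124. ] [  -0.3 -140.3]
cap lying [ 650.4 -348.3   36. ] [ 110.5 -224.9] | standing [ 612.1 -327.4  124. ] [  71.7 -204.8]
lab [719.4 -16.7] [65.2 15.3] 85.3
lab [ 576. -158.] [33.6 48.9] 6.7
lab [ 575.9 -345.8] [40.9 57.3] 1.3
top
cap lying [577.4  21.3  36. ] [ 29.2 143. ] | standing [560.3  22.1 124. ] [ 12.1 143.4]
cap lying [ 553.6 -280.5   36. ] [  12.2 -159.2] | standing [ 538.  -261.2  124. ] [  -3.8 -140.3]
cap lying [ 645.3 -349.5   36. ] [ 105.4 -226.2] | standing [ 624.1 -326.   124. ] [  83.6 -203.2]
lab [ 570.2 -157. ] [36.3 54. ] 7.8
lab [ 577.3 -346.3] [36.2 61.4] 6.6
```

```bash
python3 - <<'E'
from h import *
R=rot(1,-35); G=[590.5,-348,42]; t=tcp(G,R); a=R.apply([0,0,1]); go(t-100*a,R)
E
```

```text
turn [-0.037 -0.829 -0.048] then shift cm [24.94 10.63  1.27] norm 27.1
```

Call:
move_arm --plan '[{"tx":0,"ty":0,"tz":0,"wx":-0.005,"wy":-0.118,"wz":-0.007},{"tx":0,"ty":0,"tz":0,"wx":-0.005,"wy":-0.118,"wz":-0.007},{"tx":0,"ty":0,"tz":0,"wx":-0.005,"wy":-0.118,"wz":-0.007},{"tx":0,"ty":0,"tz":0,"wx":-0.005,"wy":-0.118,"wz":-0.007},{"tx":0,"ty":0,"tz":0,"wx":-0.005,"wy":-0.118,"wz":-0.007},{"tx":0,"ty":0,"tz":0,"wx":-0.005,"wy":-0.118,"wz":-0.007},{"tx":0,"ty":0,"tz":0,"wx":-0.005,"wy":-0.118,"wz":-0.007}]'

```text
time_s: 10.37
ee_pos: [436.6, -245.2, 263.1]
ee_rot: [-179.8, 35.0, 1.0]
force: [-0.5, -0.8, -0.3]
gripper_width: 63.9
gripper_force: 0.0
```

Call:
move_arm --plan '[{"tx":3.56,"ty":1.52,"tz":0.18,"wx":0,"wy":0,"wz":0},{"tx":3.56,"ty":1.52,"tz":0.18,"wx":0,"wy":0,"wz":0},{"tx":3.56,"ty":1.52,"tz":0.18,"wx":0,"wy":0,"wz":0},{"tx":3.56,"ty":1.52,"tz":0.18,"wx":0,"wy":0,"wz":0},{"tx":3.56,"ty":1.52,"tz":0.18,"wx":0,"wy":0,"wz":0},{"tx":3.56,"ty":1.52,"tz":0.18,"wx":0,"wy":0,"wz":0},{"tx":3.56,"ty":1.52,"tz":0.18,"wx":0,"wy":0,"wz":0},{"tx":0,"ty":0,"tz":0,"wx":0,"wy":0,"wz":0},{"tx":0,"ty":0,"tz":0,"wx":0,"wy":0,"wz":0},{"tx":0,"ty":0,"tz":0,"wx":0,"wy":0,"wz":0}]'

```text
time_s: 11.2
ee_pos: [635.6, -348.7, 110.4]
ee_rot: [-179.8, 34.9, 1.0]
force: [-0.3, -1.0, 0.4]
gripper_width: 64.1
gripper_force: 0.0
```

```bash
python3 - <<'E'
from h import *
R=rot(1,-35); G=[590.5,-348,42]; t=tcp(G,R); go(t,R)
f=grab('top'); print('top'); survey(f,(270,200,490,290),0)
E
```

```text
turn [-0.004 -0.002 -0.   ] then shift cm [ 0.24 -0.15 10.09] norm 10.1
top
cap lying [577.4  21.3  36. ] [ 29.2 143. ] | standing [560.3  22.1 124. ] [ 12.1 143.4]
```

Call:
move_arm --plan '[{"tx":0.05,"ty":-0.03,"tz":2.02,"wx":0,"wy":0,"wz":0},{"tx":0.05,"ty":-0.03,"tz":2.02,"wx":0,"wy":0,"wz":0},{"tx":0.05,"ty":-0.03,"tz":2.02,"wx":0,"wy":0,"wz":0},{"tx":0.05,"ty":-0.03,"tz":2.02,"wx":0,"wy":0,"wz":0},{"tx":0.05,"ty":-0.03,"tz":2.02,"wx":0,"wy":0,"wz":0},{"tx":0,"ty":0,"tz":0,"wx":0,"wy":0,"wz":0},{"tx":0,"ty":0,"tz":0,"wx":0,"wy":0,"wz":0}]'

```text
time_s: 11.83
ee_pos: [581.1, -347.5, 29.0]
ee_rot: [-180.0, 34.7, 0.9]
force: [1.3, -0.3, 0.9]
gripper_width: 64.2
gripper_force: 0.0
```

Call:
move_arm --plan '[{"tx":0,"ty":0,"tz":0,"wx":0,"wy":0,"wz":0},{"tx":0,"ty":0,"tz":0,"wx":0,"wy":0,"wz":0},{"tx":0,"ty":0,"tz":0,"wx":0,"wy":0,"wz":0},{"tx":0,"ty":0,"tz":0,"wx":0,"wy":0,"wz":0},{"tx":0,"ty":0,"tz":0,"wx":0,"wy":0,"wz":0},{"tx":0,"ty":0,"tz":0,"wx":0,"wy":0,"wz":0}]' --gripper 3.5 --force 30

```text
time_s: 12.33
ee_pos: [582.9, -348.4, 28.0]
ee_rot: [179.9, 34.6, 0.9]
force: [1.2, -1.7, 5.6]
gripper_width: 47.6
gripper_force: 30.0
```

Call:
move_arm --plan '[{"tx":-0.57,"ty":0,"tz":-0.82,"wx":0,"wy":0,"wz":0},{"tx":-0.57,"ty":0,"tz":-0.82,"wx":0,"wy":0,"wz":0},{"tx":-1.15,"ty":0,"tz":-1.64,"wx":0,"wy":0,"wz":0},{"tx":-2,"ty":0,"tz":-2.87,"wx":0,"wy":0,"wz":0},{"tx":-2,"ty":0,"tz":-2.87,"wx":0,"wy":0,"wz":0},{"tx":0.23,"ty":0,"tz":0,"wx":0,"wy":0.12,"wz":0},{"tx":0.23,"ty":0,"tz":0,"wx":0,"wy":0.12,"wz":0},{"tx":0.23,"ty":0,"tz":0,"wx":0,"wy":0.12,"wz":0},{"tx":0.23,"ty":0,"tz":0,"wx":0,"wy":0.12,"wz":0},{"tx":0.23,"ty":0,"tz":0,"wx":0,"wy":0.12,"wz":0},{"tx":0.23,"ty":0,"tz":0,"wx":0,"wy":0.12,"wz":0}]'

```text
time_s: 13.25
ee_pos: [594.7, -347.3, 133.8]
ee_rot: [180.0, -6.9, 0.9]
force: [0.5, 0.1, -2.8]
gripper_width: 48.0
gripper_force: 30.0
```

Call:
move_arm --plan '[{"tx":-0.3,"ty":0,"tz":0,"wx":0,"wy":0.07,"wz":0},{"tx":-0.3,"ty":0,"tz":0,"wx":0,"wy":0.07,"wz":0},{"tx":-0.3,"ty":0,"tz":0,"wx":0,"wy":0.07,"wz":0},{"tx":-0.3,"ty":0,"tz":-0.2,"wx":0,"wy":0.07,"wz":0},{"tx":-0.3,"ty":0,"tz":-0.2,"wx":0,"wy":0.07,"wz":0},{"tx":-0.3,"ty":0,"tz":-0.2,"wx":0,"wy":0.07,"wz":0},{"tx":-0.2,"ty":0,"tz":-0.4,"wx":0,"wy":0.07,"wz":0},{"tx":-0.2,"ty":0,"tz":-0.4,"wx":0,"wy":0.07,"wz":0},{"tx":-0.2,"ty":0,"tz":-0.4,"wx":0,"wy":0.07,"wz":0},{"tx":-0.2,"ty":0,"tz":-0.4,"wx":0,"wy":0.07,"wz":0},{"tx":0,"ty":0,"tz":0,"wx":0,"wy":0.07,"wz":0},{"tx":0,"ty":0,"tz":0,"wx":0,"wy":0.07,"wz":0}]'

```text
time_s: 14.25
ee_pos: [560.2, -347.6, 141.3]
ee_rot: [180.0, -53.9, 1.1]
force: [-0.5, 1.0, -3.3]
gripper_width: 47.7
gripper_force: 30.0
```

```bash
python3 - <<'E'
from h import *
s=env.state(); print(s['qpos'],s['ee_rot'],s['ee_pos'])
R=rot(1,55); fr=go(tcp([533,-347,100],R),R); go(tcp([533,-347,56],R),R,fr)
E
```

```text
[-52.0783683   22.35829103 120.69596004  92.96897922  40.29301912
 -42.03758965] [179.95715965 -53.8814081    1.05630202] [ 560.19425528 -347.60188021  141.33644274]
turn [-0.     0.02   0.001] then shift cm [-4.95 -0.11  2.04] norm 5.4
turn [0. 0. 0.] then shift cm [-3.6  -0.    2.52] norm 4.4
```

Call:
move_arm --plan '[{"tx":-1.3,"ty":-0.03,"tz":0.5,"wx":0,"wy":0.01,"wz":0},{"tx":-1.3,"ty":-0.03,"tz":0.5,"wx":0,"wy":0,"wz":0},{"tx":-1.3,"ty":-0.03,"tz":0.5,"wx":0,"wy":0,"wz":0},{"tx":-1.3,"ty":0,"tz":0.6,"wx":0,"wy":0,"wz":0},{"tx":-1.2,"ty":0,"tz":0.8,"wx":0,"wy":0,"wz":0},{"tx":-1.0,"ty":0,"tz":0.7,"wx":0,"wy":0,"wz":0},{"tx":-0.4,"ty":0,"tz":0.3,"wx":0,"wy":0,"wz":0},{"tx":-0.25,"ty":0,"tz":0.17,"wx":0,"wy":0,"wz":0},{"tx":0,"ty":0,"tz":0,"wx":0,"wy":0,"wz":0},{"tx":0,"ty":0,"tz":0,"wx":0,"wy":0,"wz":0}]'

```text
time_s: 15.08
ee_pos: [546.2, -346.7, 51.4]
ee_rot: [-179.8, -54.2, 0.9]
force: [0.1, -0.4, -2.5]
gripper_width: 48.3
gripper_force: 30.0
```

Call:
move_arm --plan '[{"tx":-0.1,"ty":0,"tz":0.1,"wx":0,"wy":0.01,"wz":0},{"tx":-0.15,"ty":0,"tz":0.1,"wx":0,"wy":0.01,"wz":0},{"tx":0,"ty":0,"tz":0,"wx":0,"wy":0,"wz":0},{"tx":0,"ty":0,"tz":0,"wx":0,"wy":0,"wz":0}]'

```text
time_s: 15.42
ee_pos: [547.4, -346.9, 50.9]
ee_rot: [-179.9, -55.8, 1.0]
force: [-3.7, 0.6, 9.5]
gripper_width: 47.8
gripper_force: 30.0
```

Contact made, so I release, retreat and turn back for b1.

Call:
move_arm --plan '[{"tx":0,"ty":0,"tz":0,"wx":0,"wy":0,"wz":0},{"tx":0,"ty":0,"tz":0,"wx":0,"wy":0,"wz":0},{"tx":0,"ty":0,"tz":0,"wx":0,"wy":0,"wz":0},{"tx":0,"ty":0,"tz":-1,"wx":0,"wy":0,"wz":0},{"tx":0,"ty":0,"tz":-3,"wx":0,"wy":0,"wz":0},{"tx":0,"ty":0,"tz":-4,"wx":0,"wy":0,"wz":0},{"tx":0,"ty":0,"tz":-4,"wx":0,"wy":0,"wz":0},{"tx":3.0,"ty":0,"tz":-2.1,"wx":0,"wy":0,"wz":0},{"tx":3.0,"ty":0,"tz":-2.1,"wx":0,"wy":0,"wz":0},{"tx":3.0,"ty":0,"tz":-2.1,"wx":0,"wy":0,"wz":0},{"tx":3.0,"ty":0,"tz":-2.1,"wx":0,"wy":0,"wz":0},{"tx":3.0,"ty":0,"tz":-2.1,"wx":0,"wy":0,"wz":0}]' --gripper 6.4

```text
time_s: 16.42
ee_pos: [445.3, -348.2, 300.6]
ee_rot: [-179.7, -55.2, 0.7]
force: [0.2, 0.0, 0.3]
gripper_width: 63.7
gripper_force: 0.0
```

Call:
move_arm --plan '[{"tx":0,"ty":-1.5,"tz":-1.5,"wx":0,"wy":-0.08,"wz":0},{"tx":0,"ty":-1.5,"tz":-1.5,"wx":0,"wy":-0.08,"wz":0},{"tx":0,"ty":-1.5,"tz":-1.5,"wx":0,"wy":-0.08,"wz":0},{"tx":0,"ty":-1.5,"tz":0,"wx":0,"wy":-0.08,"wz":0},{"tx":0,"ty":-1.5,"tz":0,"wx":0,"wy":-0.08,"wz":0},{"tx":0,"ty":-1.5,"tz":0,"wx":0,"wy":-0.08,"wz":0},{"tx":0,"ty":-1.5,"tz":0,"wx":0,"wy":-0.08,"wz":0},{"tx":0,"ty":-1.5,"tz":0,"wx":0,"wy":-0.08,"wz":0},{"tx":0,"ty":-1.5,"tz":0,"wx":0,"wy":-0.08,"wz":0},{"tx":0,"ty":-1.5,"tz":0,"wx":0,"wy":-0.08,"wz":0},{"tx":0,"ty":-1.5,"tz":0,"wx":0,"wy":-0.08,"wz":0},{"tx":0,"ty":0,"tz":0,"wx":0,"wy":0,"wz":0}]'

```text
time_s: 17.42
ee_pos: [410.1, -182.6, 327.7]
ee_rot: [-179.8, -4.8, 1.2]
force: [0.9, 0.6, 0.1]
gripper_width: 63.8
gripper_force: 0.0
```

```bash
python3 - <<'E'
from h import *
s=env.state(); print(s['qpos'],s['ee_rot'],s['ee_pos'])
w=grab('wrist'); save(w,'w4.png'); survey(w,(0,0,640,250),0)
f=grab('top'); print('top'); survey(f,(270,200,490,290),0)
R=rot(7,-35); G=[586.3,-157,42]; t=tcp(G,R); go(t-100*R.apply([0,0,1]),R)
E
```

```text
[-27.3138136    1.19574802  94.96322669   2.50175416  79.76530053
  61.10835171] [-179.78510306   -4.76384724    1.21192862] [ 410.05968396 -182.60193896  327.6776073 ]
cap lying [586.4  71.2  36. ] [ 37.1 193.1] | standing [563.5  23.6 124. ] [ 15.3 145. ]
cap lying [ 646.2 -150.    36. ] [101.8 -26.8] | standing [ 612.1 -156.   124. ] [ 67.8 -33.5]
cap lying [ 559.1 -278.4   36. ] [  17.7 -157.1] | standing [ 541.4 -260.3  124. ] [  -0.5 -139.4]
cap lying [ 554.6 -380.9   36. ] [  15.4 -259.7] | standing [ 537.7 -343.6  124. ] [  -2.3 -222.7]
lab [404.1 192.4] [62.8 68.3] 1.4
lab [395.4  50.3] [38.5 55.7] 1.4
lab [ 576.  -158.4] [33.6 49.5] 6.3
top
cap lying [577.7  21.6  36. ] [ 29.5 143.3] | standing [560.7  22.4 124. ] [ 12.4 143.7]
cap lying [ 553.7 -280.5   36. ] [  12.3 -159.2] | standing [ 538.1 -261.2  124. ] [  -3.7 -140.3]
cap lying [ 550.  -370.9   36. ] [  10.6 -249.8] | standing [ 534.7 -346.1  124. ] [  -5.3 -225.3]
lab [ 571.8 -156.8] [33.4 53.8] 8.3
turn [-0.03  -0.695 -0.101] then shift cm [31.09 -0.54  4.96] norm 31.5
```

Call:
move_arm --plan '[{"tx":0,"ty":0,"tz":0,"wx":-0.005,"wy":-0.116,"wz":-0.017},{"tx":0,"ty":0,"tz":0,"wx":-0.005,"wy":-0.116,"wz":-0.017},{"tx":0,"ty":0,"tz":0,"wx":-0.005,"wy":-0.116,"wz":-0.017},{"tx":0,"ty":0,"tz":0,"wx":-0.005,"wy":-0.116,"wz":-0.017},{"tx":0,"ty":0,"tz":0,"wx":-0.005,"wy":-0.116,"wz":-0.017},{"tx":0,"ty":0,"tz":0,"wx":-0.005,"wy":-0.116,"wz":-0.017}]'

```text
time_s: 18.02
ee_pos: [408.0, -185.9, 328.3]
ee_rot: [-180.0, 35.2, 6.9]
force: [0.2, 0.4, -0.2]
gripper_width: 64.0
gripper_force: 0.0
```

Call:
move_arm --plan '[{"tx":3.89,"ty":-0.07,"tz":0.62,"wx":0,"wy":0,"wz":0},{"tx":3.89,"ty":-0.07,"tz":0.62,"wx":0,"wy":0,"wz":0},{"tx":3.89,"ty":-0.07,"tz":0.62,"wx":0,"wy":0,"wz":0},{"tx":3.89,"ty":-0.07,"tz":0.62,"wx":0,"wy":0,"wz":0},{"tx":3.89,"ty":-0.07,"tz":0.62,"wx":0,"wy":0,"wz":0},{"tx":3.89,"ty":-0.07,"tz":0.62,"wx":0,"wy":0,"wz":0},{"tx":3.89,"ty":-0.07,"tz":0.62,"wx":0,"wy":0,"wz":0},{"tx":3.89,"ty":-0.07,"tz":0.62,"wx":0,"wy":0,"wz":0},{"tx":0,"ty":0,"tz":0,"wx":0,"wy":0,"wz":0},{"tx":0,"ty":0,"tz":0,"wx":0,"wy":0,"wz":0},{"tx":0,"ty":0,"tz":0,"wx":0,"wy":0,"wz":0}]'

```text
time_s: 18.93
ee_pos: [631.8, -153.0, 109.4]
ee_rot: [-180.0, 35.0, 6.9]
force: [-0.2, 0.1, 1.0]
gripper_width: 64.1
gripper_force: 0.0
```

```bash
python3 - <<'E'
from h import *
R=rot(7,-35); G=[586.5,-157,42]; t=tcp(G,R); go(t,R)
w=grab('wrist'); survey(w,(0,0,640,250),0); g=grab('side'); 
for q in blobs(g,(105,150,80),(125,255,255),(260,120,430,300),20): print('side cap',onz(g,*q[:,0].mean(0),36).round(1),onz(g,*q[:,0].mean(0),124).round(1))
E
```

```text
turn [-0.002  0.001 -0.002] then shift cm [ 0.15 -0.16 10.03] norm 10.0
cap lying [ 641.7 -151.8   36. ] [ 97.4 -28.6] | standing [ 714.2 -143.1  124. ] [169.6 -18.3]
lab [730.3 -31.7] [ 4.4 22.7] 4.4
lab [600.6  18. ] [33.9 77.6] 7.1
side cap [612.8 -48.2  36. ] [561.7  30.7 124. ]
side cap [ 648.8 -153.9   36. ] [594.6 -65.7 124. ]
```

Nothing has moved, so I go in and repeat the sequence.

Call:
move_arm --plan '[{"tx":0.03,"ty":-0.02,"tz":2.01,"wx":0,"wy":0,"wz":0},{"tx":0.03,"ty":-0.02,"tz":2.01,"wx":0,"wy":0,"wz":0},{"tx":0.03,"ty":-0.02,"tz":2.01,"wx":0,"wy":0,"wz":0},{"tx":0.03,"ty":-0.02,"tz":2.01,"wx":0,"wy":0,"wz":0},{"tx":0.03,"ty":-0.02,"tz":2.01,"wx":0,"wy":0,"wz":0},{"tx":0,"ty":0,"tz":0,"wx":0,"wy":0,"wz":0},{"tx":0,"ty":0,"tz":0,"wx":0,"wy":0,"wz":0}]'

```text
time_s: 19.62
ee_pos: [576.3, -157.7, 27.5]
ee_rot: [180.0, 34.9, 6.9]
force: [0.6, 0.4, 1.4]
gripper_width: 64.0
gripper_force: 0.0
```

Call:
move_arm --plan '[{"tx":0,"ty":0,"tz":0,"wx":0,"wy":0,"wz":0},{"tx":0,"ty":0,"tz":0,"wx":0,"wy":0,"wz":0},{"tx":0,"ty":0,"tz":0,"wx":0,"wy":0,"wz":0},{"tx":0,"ty":0,"tz":0,"wx":0,"wy":0,"wz":0},{"tx":0,"ty":0,"tz":0,"wx":0,"wy":0,"wz":0},{"tx":0,"ty":0,"tz":0,"wx":0,"wy":0,"wz":0}]' --gripper 3.5 --force 30

```text
time_s: 20.12
ee_pos: [578.1, -157.7, 26.9]
ee_rot: [179.9, 34.8, 7.0]
force: [2.4, -0.9, 5.9]
gripper_width: 47.8
gripper_force: 30.0
```

Call:
move_arm --plan '[{"tx":-0.57,"ty":0,"tz":-0.82,"wx":0,"wy":0,"wz":0},{"tx":-0.57,"ty":0,"tz":-0.82,"wx":0,"wy":0,"wz":0},{"tx":-1.15,"ty":0,"tz":-1.64,"wx":0,"wy":0,"wz":0},{"tx":-2,"ty":0,"tz":-2.87,"wx":0,"wy":0,"wz":0},{"tx":-2,"ty":0,"tz":-2.87,"wx":0,"wy":0,"wz":0},{"tx":0.23,"ty":0,"tz":0,"wx":0,"wy":0.12,"wz":0},{"tx":0.23,"ty":0,"tz":0,"wx":0,"wy":0.12,"wz":0},{"tx":0.23,"ty":0,"tz":0,"wx":0,"wy":0.12,"wz":0},{"tx":0.23,"ty":0,"tz":0,"wx":0,"wy":0.12,"wz":0},{"tx":0.23,"ty":0,"tz":0,"wx":0,"wy":0.12,"wz":0},{"tx":0.23,"ty":0,"tz":0,"wx":0,"wy":0.12,"wz":0}]'

```text
time_s: 21.03
ee_pos: [589.8, -155.5, 133.0]
ee_rot: [180.0, -6.6, 7.0]
force: [0.3, 1.4, -1.7]
gripper_width: 48.0
gripper_force: 30.0
```

Call:
move_arm --plan '[{"tx":-0.3,"ty":0,"tz":0,"wx":0,"wy":0.07,"wz":0},{"tx":-0.3,"ty":0,"tz":0,"wx":0,"wy":0.07,"wz":0},{"tx":-0.3,"ty":0,"tz":0,"wx":0,"wy":0.07,"wz":0},{"tx":-0.3,"ty":0,"tz":-0.2,"wx":0,"wy":0.07,"wz":0},{"tx":-0.3,"ty":0,"tz":-0.2,"wx":0,"wy":0.07,"wz":0},{"tx":-0.3,"ty":0,"tz":-0.2,"wx":0,"wy":0.07,"wz":0},{"tx":-0.2,"ty":0,"tz":-0.4,"wx":0,"wy":0.07,"wz":0},{"tx":-0.2,"ty":0,"tz":-0.4,"wx":0,"wy":0.07,"wz":0},{"tx":-0.2,"ty":0,"tz":-0.4,"wx":0,"wy":0.07,"wz":0},{"tx":-0.2,"ty":0,"tz":-0.4,"wx":0,"wy":0.07,"wz":0},{"tx":0,"ty":0,"tz":0,"wx":0,"wy":0.07,"wz":0},{"tx":0,"ty":0,"tz":0,"wx":0,"wy":0.07,"wz":0}]'

```text
time_s: 22.03
ee_pos: [559.9, -153.1, 137.8]
ee_rot: [-178.8, -47.3, 6.9]
force: [0.2, 0.9, -2.1]
gripper_width: 47.7
gripper_force: 30.0
```

```bash
python3 - <<'E'
from h import *
s=env.state(); print(s['qpos'],s['ee_rot'],s['ee_pos'])
R=rot(7,55); fr=go(tcp([539,-163,100],R),R); go(tcp([539,-163,61],R),R,fr)
E
```

```text
[-32.81369695  13.7099692  129.72228423  94.60811182  29.2013386
 -34.99737317] [-178.76413907  -47.32130049    6.90882982] [ 559.94613903 -153.14233404  137.82232757]
turn [-0.02   0.134 -0.002] then shift cm [-4.36  0.72  2.27] norm 5.0
turn [0. 0. 0.] then shift cm [-3.19 -0.    2.24] norm 3.9
```

Call:
move_arm --plan '[{"tx":0,"ty":0,"tz":0,"wx":-0.005,"wy":0.033,"wz":0},{"tx":0,"ty":0,"tz":0,"wx":-0.005,"wy":0.033,"wz":0},{"tx":-1.1,"ty":0.2,"tz":0.5,"wx":-0.005,"wy":0.033,"wz":0},{"tx":-1.1,"ty":0.2,"tz":0.5,"wx":-0.005,"wy":0.033,"wz":0},{"tx":-1.1,"ty":0.2,"tz":0.6,"wx":0,"wy":0,"wz":0},{"tx":-1.1,"ty":0.1,"tz":0.6,"wx":0,"wy":0,"wz":0},{"tx":-1.3,"ty":0,"tz":0.9,"wx":0,"wy":0,"wz":0},{"tx":-1.0,"ty":0,"tz":0.7,"wx":0,"wy":0,"wz":0},{"tx":-0.5,"ty":0,"tz":0.3,"wx":0,"wy":0,"wz":0},{"tx":0,"ty":0,"tz":0,"wx":0,"wy":0,"wz":0},{"tx":0,"ty":0,"tz":0,"wx":0,"wy":0,"wz":0}]'

```text
time_s: 22.95
ee_pos: [551.5, -160.9, 54.6]
ee_rot: [-179.6, -54.7, 6.6]
force: [0.6, -0.3, -2.5]
gripper_width: 47.6
gripper_force: 30.0
```

```bash
python3 - <<'E'
from h import *
R=rot(7,55.1); go(tcp([539,-163,60],R),R); print(env.state()['force'],env.state()['ee_rot'])
E
```

```text
turn [-0.001  0.008 -0.004] then shift cm [-0.28  0.06  0.55] norm 0.6
[ 0.59529174 -0.25656228 -2.52082546] [-179.61473816  -54.65454272    6.5851609 ]
```

Call:
move_arm --plan '[{"tx":-0.2,"ty":0,"tz":0.2,"wx":0,"wy":0.008,"wz":0},{"tx":-0.15,"ty":0,"tz":0.1,"wx":0,"wy":0,"wz":0},{"tx":0,"ty":0,"tz":0,"wx":0,"wy":0,"wz":0},{"tx":0,"ty":0,"tz":0,"wx":0,"wy":0,"wz":0}]'

```text
time_s: 23.28
ee_pos: [552.0, -160.9, 50.3]
ee_rot: [-179.7, -55.2, 6.6]
force: [-1.1, -0.5, 1.0]
gripper_width: 48.0
gripper_force: 30.0
```

Call:
move_arm --plan '[{"tx":0,"ty":0,"tz":0,"wx":0,"wy":0,"wz":0},{"tx":0,"ty":0,"tz":0,"wx":0,"wy":0,"wz":0},{"tx":0,"ty":0,"tz":0,"wx":0,"wy":0,"wz":0},{"tx":0,"ty":0,"tz":-1,"wx":0,"wy":0,"wz":0},{"tx":0,"ty":0,"tz":-3,"wx":0,"wy":0,"wz":0},{"tx":0,"ty":0,"tz":-4,"wx":0,"wy":0,"wz":0},{"tx":0,"ty":0,"tz":-4,"wx":0,"wy":0,"wz":0},{"tx":3.0,"ty":0,"tz":-2.1,"wx":0,"wy":0,"wz":0},{"tx":3.0,"ty":0,"tz":-2.1,"wx":0,"wy":0,"wz":0},{"tx":3.0,"ty":0,"tz":-2.1,"wx":0,"wy":0,"wz":0},{"tx":3.0,"ty":0,"tz":-2.1,"wx":0,"wy":0,"wz":0},{"tx":3.0,"ty":0,"tz":-2.1,"wx":0,"wy":0,"wz":0}]' --gripper 6.4

```text
time_s: 24.28
ee_pos: [452.8, -172.9, 290.1]
ee_rot: [-179.5, -55.1, 6.5]
force: [0.1, -0.3, -0.7]
gripper_width: 64.2
gripper_force: 0.0
```

Call:
move_arm --plan '[{"tx":0,"ty":-1.5,"tz":-1.5,"wx":0,"wy":-0.08,"wz":0},{"tx":0,"ty":-1.5,"tz":-1.5,"wx":0,"wy":-0.08,"wz":0},{"tx":0,"ty":-1.5,"tz":-1.5,"wx":0,"wy":-0.08,"wz":0},{"tx":0,"ty":-1.5,"tz":0,"wx":0,"wy":-0.08,"wz":0},{"tx":0,"ty":-1.5,"tz":0,"wx":0,"wy":-0.08,"wz":0},{"tx":0,"ty":-1.5,"tz":0,"wx":0,"wy":-0.08,"wz":0},{"tx":0,"ty":-1.5,"tz":0,"wx":0,"wy":-0.08,"wz":0},{"tx":0,"ty":-1.5,"tz":0,"wx":0,"wy":-0.08,"wz":0},{"tx":0,"ty":-1.5,"tz":0,"wx":0,"wy":-0.08,"wz":0},{"tx":0,"ty":-1.5,"tz":0,"wx":0,"wy":-0.08,"wz":0},{"tx":0,"ty":-1.5,"tz":0,"wx":0,"wy":-0.08,"wz":0},{"tx":0,"ty":0,"tz":0,"wx":0,"wy":0,"wz":0}]'

```text
time_s: 25.28
ee_pos: [405.7, -16.7, 314.1]
ee_rot: [-179.4, -6.6, 7.4]
force: [1.7, -0.4, -1.0]
gripper_width: 63.9
gripper_force: 0.0
```

```bash
python3 - <<'E'
from h import *
s=env.state(); print(s['qpos'],s['ee_rot'],s['ee_pos'])
w=grab('wrist'); survey(w,(0,0,640,250),0)
R=rot(0,0); go([430,330,390],R)
E
```

```text
[ -5.66892513  -3.97120384 101.99095259   2.10754169  75.67329049
  76.47092596] [-179.43793133   -6.61311911    7.41862072] [405.66075282 -16.69267269 314.13541729]
cap lying [589.1  33.   36. ] [ 40.6 154.9] | standing [563.1  24.3 124. ] [ 14.9 145.7]
cap lying [ 561.8 -194.2   36. ] [ 18.4 -72.8] | standing [ 541.1 -159.   124. ] [ -3.1 -38.1]
cap lying [ 561.6 -315.    36. ] [  21.  -193.6] | standing [ 541.  -256.6  124. ] [  -1.  -135.6]
lab [385.3 352.8] [103.8   4.3] 31.9
lab [406.6 272.4] [113.9 194. ] 7.7
lab [475.1 265.9] [51.1 13.3] 73.5
lab [490.2 250.7] [51.8 21.7] 55.0
lab [446.9 234.1] [19.9 25.7] 38.5
lab [395.8  63.1] [36.7 55.8] 7.6
lab [ 538.9 -135.2] [50.5 11.9] 5.5
lab [ 550.8 -232.7] [16.8 39.4] 83.5
turn [-0.017 -0.116  0.13 ] then shift cm [  2.52 -34.78  -7.62] norm 35.7
```

```bash
python3 - <<'E'
from h import *
R=rot(47.5,55); B=np.array([487,443.5,233]); a=R.apply([0,0,1]); print(a)
p,R0=pose(); print('first shift in cur frame',(R0.inv().apply(B-110*a-p)/10).round(2)); go(B-110*a,R)
f=grab('top'); save(f,'t5.png'); g=grab('side'); save(g,'s5.png')
E
```

```text
[ 0.5534111   0.60394224 -0.57357644]
first shift in cur frame [  6.95 -38.85   2.95]
turn [ 0.361  0.805 -0.622] then shift cm [ 16.07 -25.1   26.04] norm 39.6
```

Call:
move_arm --plan '[{"tx":0.7,"ty":-3.89,"tz":0.3,"wx":0,"wy":0,"wz":0},{"tx":0.7,"ty":-3.89,"tz":0.3,"wx":0,"wy":0,"wz":0},{"tx":0.7,"ty":-3.89,"tz":0.3,"wx":0,"wy":0,"wz":0},{"tx":0.7,"ty":-3.89,"tz":0.3,"wx":0,"wy":0,"wz":0},{"tx":0.7,"ty":-3.89,"tz":0.3,"wx":0,"wy":0,"wz":0},{"tx":0.7,"ty":-3.89,"tz":0.3,"wx":0,"wy":0,"wz":0},{"tx":0.7,"ty":-3.89,"tz":0.3,"wx":0,"wy":0,"wz":0},{"tx":0.7,"ty":-3.89,"tz":0.3,"wx":0,"wy":0,"wz":0},{"tx":0.7,"ty":-3.89,"tz":0.3,"wx":0,"wy":0,"wz":0},{"tx":0.7,"ty":-3.89,"tz":0.3,"wx":0,"wy":0,"wz":0}]'

```text
time_s: 26.27
ee_pos: [427.5, 376.6, 296.4]
ee_rot: [-179.4, -6.8, 7.1]
force: [1.3, -0.8, 0.3]
gripper_width: 64.0
gripper_force: 0.0
```

Call:
move_arm --plan '[{"tx":0,"ty":0,"tz":0,"wx":0.036,"wy":0.08,"wz":-0.062},{"tx":0,"ty":0,"tz":0,"wx":0.036,"wy":0.08,"wz":-0.062},{"tx":0,"ty":0,"tz":0,"wx":0.036,"wy":0.08,"wz":-0.062},{"tx":0,"ty":0,"tz":0,"wx":0.036,"wy":0.08,"wz":-0.062},{"tx":0,"ty":0,"tz":0,"wx":0.036,"wy":0.08,"wz":-0.062},{"tx":0,"ty":0,"tz":0,"wx":0.036,"wy":0.08,"wz":-0.062},{"tx":0,"ty":0,"tz":0,"wx":0.036,"wy":0.08,"wz":-0.062},{"tx":0,"ty":0,"tz":0,"wx":0.036,"wy":0.08,"wz":-0.062},{"tx":0,"ty":0,"tz":0,"wx":0.036,"wy":0.08,"wz":-0.062},{"tx":0,"ty":0,"tz":0,"wx":0.036,"wy":0.08,"wz":-0.062},{"tx":0,"ty":0,"tz":0,"wx":0,"wy":0,"wz":0},{"tx":0,"ty":0,"tz":0,"wx":0,"wy":0,"wz":0}]'

```text
time_s: 27.27
ee_pos: [422.7, 380.4, 294.8]
ee_rot: [-175.5, -48.1, 39.6]
force: [0.3, -0.2, 1.0]
gripper_width: 63.8
gripper_force: 0.0
```

```bash
python3 - <<'E'
from h import *
s=env.state(); print(s['qpos'],s['ee_rot'],s['ee_pos'])
w=grab('wrist'); B=np.array([487,443.5,233])
for P in [B,[487,443.5,258],[487,443.5,200],[534.5,495,220],[463,417,213]]: print(proj(w,P).round(0))
s5=cv2.imread('pics/s5.png')[245:445,150:300]; t5=cv2.imread('pics/t5.png')[195:345,130:260]
a=w['color'][:,:,::-1]; k=cv2.resize(s5,(360,480),interpolation=cv2.INTER_CUBIC); c=cv2.hconcat([a,k]); cv2.imwrite('pics/w5.png',cv2.resize(c,(800,384)))
R=rot(47.5,55); go(B+14*R.apply([0,0,1]),R)
E
```

```text
[ 37.03450513  -3.94995466 121.04316147  23.52632222  16.2745013
  65.57818213] [-175.50270594  -48.08738631   39.62506096] [422.73794904 380.39819589 294.81066248]
[324. 223.]
[322. 202.]
[326. 246.]
[319. 170.]
[329. 276.]
turn [ 0.029  0.116 -0.089] then shift cm [ 0.    0.51 12.28] norm 12.3
```

View pics/w5.png

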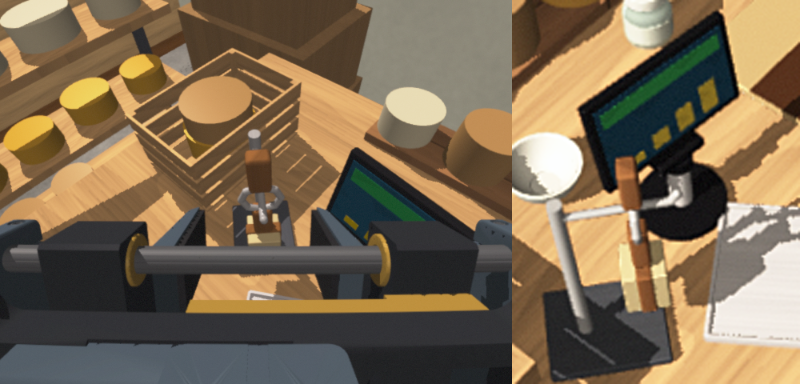

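The wrist view (0.8 scale) shows the brush grip centred between the fingers at (258,172) with the post behind it at (254,132). This agrees with my estimate to within a few mm. I'll finish the turn, then check.

Call:
move_arm --plan '[{"tx":0,"ty":0,"tz":0,"wx":0.004,"wy":0.016,"wz":-0.013},{"tx":0,"ty":0,"tz":0,"wx":0.004,"wy":0.016,"wz":-0.013},{"tx":0,"ty":0,"tz":0,"wx":0.004,"wy":0.016,"wz":-0.013},{"tx":0,"ty":0,"tz":0,"wx":0.004,"wy":0.016,"wz":-0.013},{"tx":0,"ty":0,"tz":0,"wx":0.004,"wy":0.016,"wz":-0.013},{"tx":0,"ty":0,"tz":0,"wx":0.004,"wy":0.016,"wz":-0.013},{"tx":0,"ty":0,"tz":0,"wx":0.004,"wy":0.016,"wz":-0.011},{"tx":0,"ty":0,"tz":0,"wx":0,"wy":0,"wz":0},{"tx":0,"ty":0,"tz":0,"wx":0,"wy":0,"wz":0}]'

```text
time_s: 28.07
ee_pos: [422.7, 382.5, 295.2]
ee_rot: [-179.9, -54.7, 47.6]
force: [-0.5, 0.2, 0.2]
gripper_width: 63.8
gripper_force: 0.0
```

```bash
python3 - <<'E'
from h import *
s=env.state(); print(s['qpos'],s['ee_rot'],s['ee_pos'])
B=np.array([490,446.5,233]); R=rot(47.5,55); go(B+14*R.apply([0,0,1]),R)
w=grab('wrist'); save(w,'w6.png')
# brown grip blob
for q in blobs(w,(4,110,50),(16,255,230),(270,120,380,300),80): print(cv2.boundingRect(q),q[:,0].mean(0).round(0))
for P in [[487,443.5,258],[487,443.5,208]]: print(proj(w,P).round(0))
E
```

```text
[ 34.90491785  -4.13287427 125.99847225  68.75832686  11.11943039
  14.22696838] [-179.9432916   -54.73496573   47.55344773] [422.69476765 382.52381069 295.21528671]
turn [-0.002  0.005  0.001] then shift cm [ 0.22  0.64 12.56] norm 12.6
(312, 261, 14, 16) [319. 269.]
(270, 120, 110, 180) [320. 216.]
(317, 284, 26, 16) [330. 293.]
[332. 218.]
[330. 260.]
```

Call:
move_arm --plan '[{"tx":0.02,"ty":0.06,"tz":1.05,"wx":0,"wy":0,"wz":0},{"tx":0.02,"ty":0.06,"tz":1.05,"wx":0,"wy":0,"wz":0},{"tx":0.02,"ty":0.06,"tz":1.05,"wx":0,"wy":0,"wz":0},{"tx":0.02,"ty":0.06,"tz":1.05,"wx":0,"wy":0,"wz":0},{"tx":0.02,"ty":0.06,"tz":1.05,"wx":0,"wy":0,"wz":0},{"tx":0.02,"ty":0.06,"tz":1.05,"wx":0,"wy":0,"wz":0},{"tx":0,"ty":0,"tz":0,"wx":0,"wy":0,"wz":0},{"tx":0,"ty":0,"tz":0,"wx":0,"wy":0,"wz":0}]'

```text
time_s: 28.78
ee_pos: [460.3, 419.0, 259.4]
ee_rot: [-180.0, -54.7, 47.6]
force: [-0.9, -0.1, -0.3]
gripper_width: 64.1
gripper_force: 0.0
```

```bash
python3 - <<'E'
from h import *
s=env.state(); print(s['qpos'],s['ee_rot'],s['ee_pos'],s['force'])
B=np.array([490,446.5,233]); R=rot(47.5,55); go(B+14*R.apply([0,0,1]),R)
w=grab('wrist'); cv2.imwrite('pics/w7.png',w['color'][120:480,100:560,::-1])
for P in [[487,443.5,258],[487,443.5,208]]: print((proj(w,P)-[100,120]).round(0))
E
```

```text
[ 36.23596156   3.70076156 124.47072284 103.95315028   9.60372889
 -20.78874596] [-179.96635793  -54.7089625    47.63604826] [460.34541613 419.00228005 259.41947558] [-0.94429744 -0.11074142 -0.34569669]
turn [-0.003  0.005  0.001] then shift cm [0.15 0.33 6.22] norm 6.2
[229. 120.]
[228. 169.]
```

View pics/w7.png

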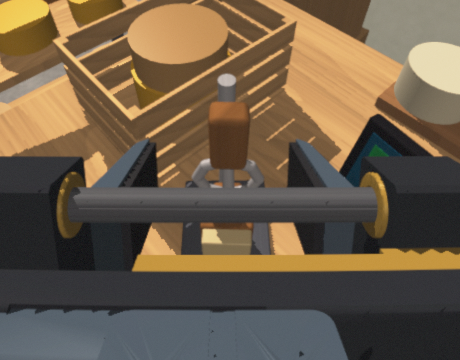

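The brush grip sits centred between the fingers at crop (229,135), matching the prediction. Now advance and grip.

Call:
move_arm --plan '[{"tx":0.02,"ty":0.03,"tz":1.04,"wx":0,"wy":0,"wz":0},{"tx":0.02,"ty":0.03,"tz":1.04,"wx":0,"wy":0,"wz":0},{"tx":0.02,"ty":0.03,"tz":1.04,"wx":0,"wy":0,"wz":0},{"tx":0.02,"ty":0.03,"tz":1.04,"wx":0,"wy":0,"wz":0},{"tx":0.02,"ty":0.03,"tz":1.04,"wx":0,"wy":0,"wz":0},{"tx":0.02,"ty":0.03,"tz":1.04,"wx":0,"wy":0,"wz":0},{"tx":0,"ty":0,"tz":0,"wx":0,"wy":0,"wz":0},{"tx":0,"ty":0,"tz":0,"wx":0,"wy":0,"wz":0}]'

```text
time_s: 29.5
ee_pos: [496.1, 455.5, 224.7]
ee_rot: [-180.0, -54.7, 47.6]
force: [0.6, -1.3, -0.0]
gripper_width: 64.1
gripper_force: 0.0
```

Call:
move_arm --plan '[{"tx":0,"ty":0,"tz":0,"wx":0,"wy":0,"wz":0},{"tx":0,"ty":0,"tz":0,"wx":0,"wy":0,"wz":0},{"tx":0,"ty":0,"tz":0,"wx":0,"wy":0,"wz":0},{"tx":0,"ty":0,"tz":0,"wx":0,"wy":0,"wz":0},{"tx":0,"ty":0,"tz":0,"wx":0,"wy":0,"wz":0},{"tx":0,"ty":0,"tz":0,"wx":0,"wy":0,"wz":0},{"tx":0,"ty":0,"tz":0,"wx":0,"wy":0,"wz":0},{"tx":0,"ty":0,"tz":0,"wx":0,"wy":0,"wz":0}]' --gripper 1.0 --force 30

```text
time_s: 30.17
ee_pos: [496.8, 455.5, 225.0]
ee_rot: [180.0, -54.8, 47.6]
force: [2.5, -1.1, 2.0]
gripper_width: 23.9
gripper_force: 30.0
```

Call:
move_arm --plan '[{"tx":0.37,"ty":0,"tz":-0.26,"wx":0,"wy":0,"wz":0},{"tx":0.37,"ty":0,"tz":-0.26,"wx":0,"wy":0,"wz":0},{"tx":0.37,"ty":0,"tz":-0.26,"wx":0,"wy":0,"wz":0},{"tx":0.37,"ty":0,"tz":-0.26,"wx":0,"wy":0,"wz":0},{"tx":0,"ty":0,"tz":0,"wx":0,"wy":0,"wz":0},{"tx":0,"ty":0,"tz":0,"wx":0,"wy":0,"wz":0}]'

```text
time_s: 30.67
ee_pos: [496.1, 455.6, 242.1]
ee_rot: [180.0, -54.7, 47.7]
force: [-0.2, 0.0, -0.6]
gripper_width: 23.6
gripper_force: 30.0
```

Call:
move_arm --plan '[{"tx":-0.57,"ty":0,"tz":-0.82,"wx":0,"wy":0,"wz":0},{"tx":-0.57,"ty":0,"tz":-0.82,"wx":0,"wy":0,"wz":0},{"tx":-0.57,"ty":0,"tz":-0.82,"wx":0,"wy":0,"wz":0},{"tx":-0.57,"ty":0,"tz":-0.82,"wx":0,"wy":0,"wz":0},{"tx":-0.57,"ty":0,"tz":-0.82,"wx":0,"wy":0,"wz":0},{"tx":-0.57,"ty":0,"tz":-0.82,"wx":0,"wy":0,"wz":0},{"tx":-0.57,"ty":0,"tz":-0.82,"wx":0,"wy":0,"wz":0},{"tx":0,"ty":0,"tz":0,"wx":0,"wy":0,"wz":0},{"tx":0,"ty":0,"tz":0,"wx":0,"wy":0,"wz":0}]'

```text
time_s: 31.42
ee_pos: [449.0, 403.6, 243.5]
ee_rot: [180.0, -54.8, 47.6]
force: [0.2, -0.5, -1.5]
gripper_width: 23.7
gripper_force: 30.0
```

```bash
python3 - <<'E'
from h import *
s=env.state(); print(s['qpos'],s['ee_rot'],s['ee_pos'],s['force'])
g=grab('side'); cv2.imwrite('pics/s8.png',cv2.resize(g['color'][230:440,140:400,::-1],None,fx=2.5,fy=2.5))
R=rot(32,-35); B=np.array([425,327,130]); t=B+14*R.apply([0,0,1]); go(t,R); go(t,rot(40,10))
E
```

```text
[ 35.2709223    3.38942286 127.87927613 117.95252757  11.41900007
 -35.63504332] [179.99863138 -54.77544393  47.63441186] [449.02542656 403.57251598 243.47039005] [ 0.24509103 -0.4901208  -1.48268856]
turn [-0.052 -1.557  0.298] then shift cm [ 1.48  5.24 14.24] norm 15.2
turn [-0.073 -0.781  0.116] then shift cm [-9.67  4.22 11.  ] norm 15.2
```

View pics/s8.png

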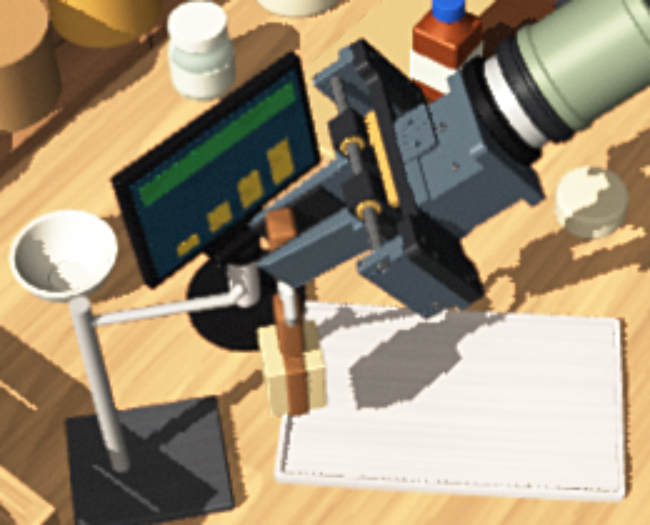

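The brush is off the hook in the fingers and hangs beside the tray. I bring it over the tray and turn it level.

```bash
python3 - <<'E'
from h import *
p,R0=pose(); T=np.array([405,320,250]); print('shift cur',(R0.inv().apply(T-p)/10).round(2)); go(T,rot(32,-20),(T,R0)); 
E
```

```text
shift cur [-4.78  2.38 -7.88]
turn [-0.088 -1.297  0.28 ] then shift cm [0. 0. 0.] norm 0.0
```

Call:
move_arm --plan '[{"tx":-0.96,"ty":0.48,"tz":-1.58,"wx":0,"wy":0,"wz":0},{"tx":-0.96,"ty":0.48,"tz":-1.58,"wx":0,"wy":0,"wz":0},{"tx":-0.96,"ty":0.48,"tz":-1.58,"wx":0,"wy":0,"wz":0},{"tx":-0.96,"ty":0.48,"tz":-1.58,"wx":0,"wy":0,"wz":0},{"tx":-0.96,"ty":0.48,"tz":-1.58,"wx":0,"wy":0,"wz":0},{"tx":0,"ty":0,"tz":0,"wx":-0.002,"wy":-0.025,"wz":0.005},{"tx":0,"ty":0,"tz":0,"wx":-0.002,"wy":-0.025,"wz":0.005},{"tx":0,"ty":0,"tz":0,"wx":-0.002,"wy":-0.025,"wz":0.005},{"tx":0,"ty":0,"tz":0,"wx":-0.002,"wy":-0.025,"wz":0.005},{"tx":0,"ty":0,"tz":0,"wx":-0.002,"wy":-0.025,"wz":0.005},{"tx":0,"ty":0,"tz":0,"wx":-0.002,"wy":-0.025,"wz":0.005},{"tx":0,"ty":0,"tz":0,"wx":-0.002,"wy":-0.025,"wz":0.005}]'

```text
time_s: 32.47
ee_pos: [405.0, 320.0, 249.6]
ee_rot: [-178.5, -44.6, 44.8]
force: [-0.4, 0.6, -1.5]
gripper_width: 23.6
gripper_force: 30.0
```

Call:
move_arm --plan '[{"tx":0,"ty":0,"tz":0,"wx":-0.004,"wy":-0.05,"wz":0.01},{"tx":0,"ty":0,"tz":0,"wx":-0.004,"wy":-0.05,"wz":0.01},{"tx":0,"ty":0,"tz":0,"wx":-0.004,"wy":-0.05,"wz":0.01},{"tx":0,"ty":0,"tz":0,"wx":-0.004,"wy":-0.05,"wz":0.01},{"tx":0,"ty":0,"tz":0,"wx":-0.006,"wy":-0.1,"wz":0.022},{"tx":0,"ty":0,"tz":0,"wx":-0.006,"wy":-0.1,"wz":0.022},{"tx":0,"ty":0,"tz":0,"wx":-0.006,"wy":-0.1,"wz":0.022},{"tx":0,"ty":0,"tz":0,"wx":-0.006,"wy":-0.1,"wz":0.022},{"tx":0,"ty":0,"tz":0,"wx":-0.006,"wy":-0.1,"wz":0.022},{"tx":0,"ty":0,"tz":0,"wx":-0.006,"wy":-0.1,"wz":0.022},{"tx":0,"ty":0,"tz":0,"wx":-0.006,"wy":-0.1,"wz":0.022},{"tx":0,"ty":0,"tz":0,"wx":-0.006,"wy":-0.1,"wz":0.022}]'

```text
time_s: 33.47
ee_pos: [405.5, 320.7, 250.3]
ee_rot: [-179.1, 13.0, 33.5]
force: [0.2, 0.6, -2.1]
gripper_width: 23.6
gripper_force: 30.0
```

```bash
python3 - <<'E'
from h import *
s=env.state(); print(s['qpos'],s['ee_rot'],s['ee_pos'],s['gripper_width'])
R=rot(32,-20); a=R.apply([0,0,1]); fr=go(np.array([416,321,90])+14*a,R); go(np.array([416,321,45])+14*a,R,fr)
E
```

```text
[36.12226525 18.99005897 84.62514411  1.45905084 89.36020018 92.56370429] [-179.13672473   13.02748626   33.47491808] [405.45746983 320.72315499 250.25204078] 23.63670399911172
turn [-0.008 -0.121  0.026] then shift cm [ 6.33  0.54 16.15] norm 17.4
turn [0. 0. 0.] then shift cm [ 1.54 -0.    4.23] norm 4.5
```

Call:
move_arm --plan '[{"tx":0,"ty":0,"tz":0,"wx":-0.004,"wy":-0.06,"wz":0.013},{"tx":0,"ty":0,"tz":0,"wx":-0.004,"wy":-0.06,"wz":0.013},{"tx":1.3,"ty":0.1,"tz":3.3,"wx":0,"wy":0,"wz":0},{"tx":1.3,"ty":0.1,"tz":3.3,"wx":0,"wy":0,"wz":0},{"tx":1.3,"ty":0.1,"tz":3.3,"wx":0,"wy":0,"wz":0},{"tx":1.3,"ty":0.1,"tz":3.3,"wx":0,"wy":0,"wz":0},{"tx":1.1,"ty":0.1,"tz":2.9,"wx":0,"wy":0,"wz":0},{"tx":0,"ty":0,"tz":0,"wx":0,"wy":0,"wz":0},{"tx":0,"ty":0,"tz":0,"wx":0,"wy":0,"wz":0}]'

```text
time_s: 34.22
ee_pos: [411.3, 318.1, 75.9]
ee_rot: [-180.0, 19.9, 32.0]
force: [-0.5, 0.0, 0.2]
gripper_width: 23.8
gripper_force: 30.0
```

Call:
move_arm --plan '[{"tx":0,"ty":0,"tz":0,"wx":0,"wy":0,"wz":0},{"tx":0,"ty":0,"tz":0,"wx":0,"wy":0,"wz":0},{"tx":0.1,"ty":0,"tz":0.28,"wx":0,"wy":0,"wz":0},{"tx":0.1,"ty":0,"tz":0.28,"wx":0,"wy":0,"wz":0},{"tx":0.2,"ty":0,"tz":0.56,"wx":0,"wy":0,"wz":0},{"tx":0.2,"ty":0,"tz":0.56,"wx":0,"wy":0,"wz":0},{"tx":0.2,"ty":0,"tz":0.56,"wx":0,"wy":0,"wz":0},{"tx":0.2,"ty":0,"tz":0.56,"wx":0,"wy":0,"wz":0},{"tx":0.2,"ty":0,"tz":0.56,"wx":0,"wy":0,"wz":0},{"tx":0,"ty":0,"tz":0,"wx":0,"wy":0,"wz":0}]' --force 5

```text
time_s: 35.05
ee_pos: [410.7, 317.6, 39.5]
ee_rot: [180.0, 19.9, 32.0]
force: [-0.5, -0.4, -1.1]
gripper_width: 24.3
gripper_force: 5.0
```

```bash
python3 - <<'E'
from h import *
s=env.state(); print(s['qpos'],s['ee_rot'],s['ee_pos'],s['gripper_width'],s['force'])
g=grab('side'); cv2.imwrite('pics/s9.png',cv2.resize(g['color'][230:440,140:400,::-1],None,fx=2.5,fy=2.5))
E
```

```text
[35.64312077 33.13899082 95.6227336   1.30196708 71.1144059  93.00289055] [179.99262052  19.90820321  32.0016536 ] [410.72860742 317.55135176  39.51276883] 24.33152218099149 [-0.50879581 -0.4365774  -1.08729236]
```

View pics/s9.png

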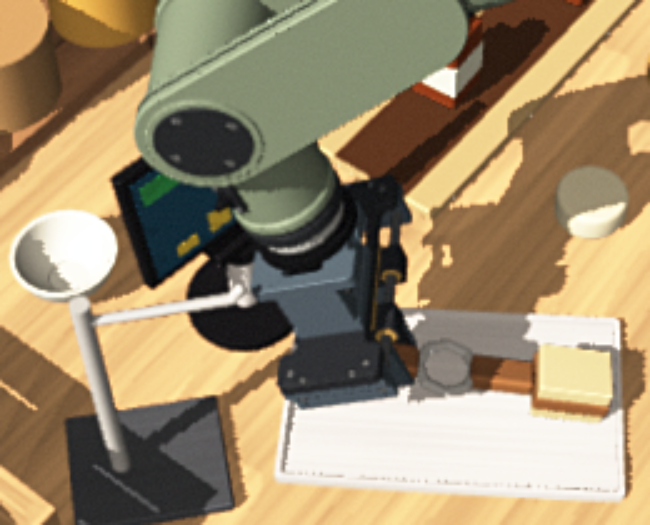

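The brush is level along the tray, with its head at (573,380) and its handle in the fingers. I'll lower a little more and release.

Call:
move_arm --plan '[{"tx":0.1,"ty":0,"tz":0.28,"wx":0,"wy":0,"wz":0},{"tx":0.1,"ty":0,"tz":0.28,"wx":0,"wy":0,"wz":0},{"tx":0.1,"ty":0,"tz":0.28,"wx":0,"wy":0,"wz":0},{"tx":0.1,"ty":0,"tz":0.28,"wx":0,"wy":0,"wz":0},{"tx":0.1,"ty":0,"tz":0.28,"wx":0,"wy":0,"wz":0},{"tx":0.1,"ty":0,"tz":0.28,"wx":0,"wy":0,"wz":0},{"tx":0,"ty":0,"tz":0,"wx":0,"wy":0,"wz":0},{"tx":0,"ty":0,"tz":0,"wx":0,"wy":0,"wz":0}]'

```text
time_s: 35.77
ee_pos: [411.2, 317.9, 22.9]
ee_rot: [-180.0, 19.8, 32.0]
force: [-0.1, 0.2, -1.5]
gripper_width: 24.1
gripper_force: 5.0
```

Call:
move_arm --plan '[{"tx":0,"ty":0,"tz":0,"wx":0,"wy":0,"wz":0},{"tx":0,"ty":0,"tz":0,"wx":0,"wy":0,"wz":0},{"tx":0,"ty":0,"tz":0,"wx":0,"wy":0,"wz":0},{"tx":0,"ty":0,"tz":-1,"wx":0,"wy":0,"wz":0},{"tx":0,"ty":0,"tz":-3,"wx":0,"wy":0,"wz":0},{"tx":-1.4,"ty":0,"tz":-3.8,"wx":0,"wy":0,"wz":0},{"tx":-1.4,"ty":0,"tz":-3.8,"wx":0,"wy":0,"wz":0},{"tx":-1.4,"ty":0,"tz":-3.8,"wx":0,"wy":0,"wz":0},{"tx":-1.4,"ty":0,"tz":-3.8,"wx":0,"wy":0,"wz":0},{"tx":-2.5,"ty":2,"tz":-2,"wx":0,"wy":0.08,"wz":0},{"tx":-2.5,"ty":2,"tz":-2,"wx":0,"wy":0.08,"wz":0},{"tx":-2.5,"ty":2,"tz":-2,"wx":0,"wy":0.08,"wz":0}]' --gripper 6.4

```text
time_s: 36.77
ee_pos: [406.2, 243.4, 302.4]
ee_rot: [180.0, 5.6, 32.1]
force: [0.8, -0.4, 1.0]
gripper_width: 64.3
gripper_force: 0.0
```

```bash
python3 - <<'E'
from h import *
s=env.state(); print(s['qpos'],s['ee_rot'],s['ee_pos'],s['force'])
g=grab('side'); f=grab('top'); w=grab('wrist'); save(g,'s10.png'); save(w,'w10.png'); save(f,'t10.png')
a=cv2.resize(g['color'][230:430,170:400,::-1],(400,348)); b=cv2.resize(f['color'][190:390,130:360,::-1],(400,348)); cv2.imwrite('pics/c10.png',cv2.hconcat([a,b]))
E
```

```text
[29.7245152   9.52568376 89.10175322 -0.26827485 87.0145005  87.68549461] [179.9622765    5.6481161   32.06433369] [406.22003195 243.3693438  302.43912732] [ 0.76298374 -0.41327083  0.9865138 ]
```

View pics/c10.png

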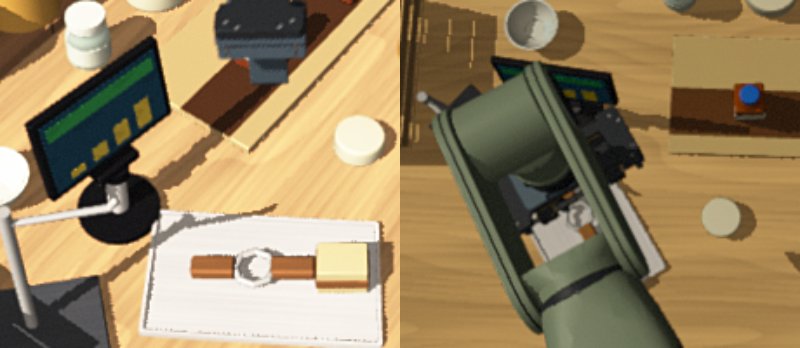

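The brush lies in the tray with its eye at (255,267) in the left crop, well inside the rim. Next I measure the tablet, moving the wrist camera to face it.

```bash
python3 - <<'E'
from h import *
go([370,310,320],rot(0,40))
E
```

```text
turn [-0.169  0.773  0.546] then shift cm [-1.7  -6.76 -3.43] norm 7.8
```

Call:
move_arm --plan '[{"tx":0,"ty":0,"tz":0,"wx":-0.017,"wy":0.077,"wz":0.055},{"tx":0,"ty":0,"tz":0,"wx":-0.017,"wy":0.077,"wz":0.055},{"tx":0,"ty":0,"tz":0,"wx":-0.017,"wy":0.077,"wz":0.055},{"tx":0,"ty":0,"tz":0,"wx":-0.017,"wy":0.077,"wz":0.055},{"tx":0,"ty":0,"tz":0,"wx":-0.017,"wy":0.077,"wz":0.055},{"tx":0,"ty":0,"tz":0,"wx":-0.017,"wy":0.077,"wz":0.055},{"tx":0,"ty":0,"tz":0,"wx":-0.017,"wy":0.077,"wz":0.055},{"tx":0,"ty":0,"tz":0,"wx":-0.017,"wy":0.077,"wz":0.055},{"tx":0,"ty":0,"tz":0,"wx":-0.017,"wy":0.077,"wz":0.055},{"tx":0,"ty":0,"tz":0,"wx":-0.017,"wy":0.077,"wz":0.055},{"tx":-0.8,"ty":-3.4,"tz":-1.7,"wx":0,"wy":0,"wz":0},{"tx":-0.8,"ty":-3.4,"tz":-1.7,"wx":0,"wy":0,"wz":0}]'

```text
time_s: 37.92
ee_pos: [403.7, 268.0, 343.7]
ee_rot: [-179.2, -35.2, 3.3]
force: [-0.0, 0.1, 0.8]
gripper_width: 63.8
gripper_force: 0.0
```

```bash
cat > tab.py <<'E'
from h import *
def tabpts():
    g=grab('side'); w=grab('wrist'); out=[]
    P=np.array([567,311,160])
    for f,n in ((g,'s'),(w,'w')):
        h=cv2.cvtColor(f['color'],cv2.COLOR_RGB2HSV)
        m=cv2.inRange(h,(40,60,20),(140,255,255))|cv2.inRange(h,(0,0,0),(180,255,40))
        u,v=proj(f,P).astype(int); k=np.zeros_like(m); r=np.array([85,85] if n=='s' else [200,130]); k[max(v-r[1],0):v+r[1],max(u-r[0],0):u+r[0]]=255; m&=k
        m=cv2.morphologyEx(m,cv2.MORPH_CLOSE,np.ones((5,5))); m=cv2.morphologyEx(m,cv2.MORPH_OPEN,np.ones((3,3)))
        c,_=cv2.findContours(m,cv2.RETR_EXTERNAL,cv2.CHAIN_APPROX_NONE); c=max(c,key=cv2.contourArea)
        gb=blobs(f,(55,100,30),(90,255,200),(max(u-200,0),max(v-130,0),u+200,v+130),40)
        o=f['color'].copy(); cv2.drawContours(o,[c],-1,(255,0,0),1); ap=cv2.approxPolyDP(cv2.convexHull(c),5,True)[:,0]
        print(n,(u,v),ap.tolist()); 
        for q in gb: r=cv2.minAreaRect(q); print('green',cv2.boxPoints(r).round(1).tolist()); cv2.drawContours(o,[q],-1,(255,255,0),1)
        x0=max(u-130,0); out.append(cv2.resize(o[max(v-110,0):v+110,x0:x0+260],(400,340)))
        print('crop org',x0,max(v-110,0), 'scale',400/260)
    cv2.imwrite('pics/tab.png',cv2.hconcat(out)[:,:,::-1]); return g,w
E
python3 -c "
from tab import *
tabpts(); print(env.state()['ee_pos'],env.state()['ee_rot'])"
```

```text
s (np.int64(233), np.int64(298)) [[257, 252], [267, 292], [260, 355], [252, 365], [232, 369], [198, 342], [186, 300]]
green [[193.0, 306.3999938964844], [255.6999969482422, 261.6000061035156], [260.6000061035156, 268.3999938964844], [197.89999389648438, 313.20001220703125]]
crop org 103 188 scale 1.5384615384615385
w (np.int64(304), np.int64(189)) [[216, 138], [383, 161], [370, 226], [323, 269], [290, 269], [234, 202]]
green [[227.0, 164.6999969482422], [229.1999969482422, 151.8000030517578], [369.3999938964844, 175.89999389648438], [367.20001220703125, 188.6999969482422]]
crop org 174 79 scale 1.5384615384615385
[405.30294878 272.97183431 347.83607548] [-178.67104167  -35.57676749    3.31045516]
```

View pics/tab.png

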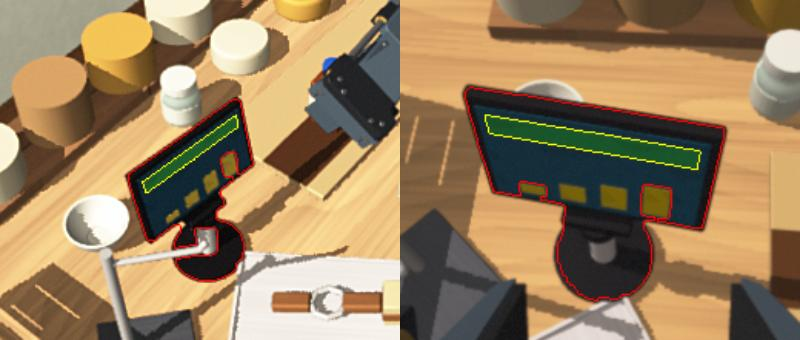

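The contours are clean: the tablet's top edge is (216,138)-(383,161) in the wrist image and (186,300)-(257,252) in the side image. Now triangulate.

```bash
python3 - <<'E'
from h import *
g=grab('side'); w=grab('wrist'); print(env.state()['ee_pos'])
P={}
for n,a,b in [('TL',(186,300),(216,138)),('TR',(257,252),(383,161)),('BR',(267,292),(370,226)),('BL',(198,342),(234,202)),('gLT',(193,306.4),(229.2,151.8)),('gRT',(255.7,261.6),(369.4,175.9)),('gRB',(260.6,268.4),(367.2,188.7)),('gLB',(197.9,313.2),(227,164.7))]:
    P[n],r=tri(g,a,w,b); print(n,P[n].round(1),round(r,1))
for a,b in [('TL','TR'),('BL','BR'),('gLT','gRT'),('gLB','gRB')]:
    d=P[a]-P[b]; print(a,b,np.linalg.norm(d).round(1),'swivel abs',np.degrees(np.arctan2(-d[0],d[1])).round(1))
m=(P['TL']+P['TR'])/2; b=(P['BL']+P['BR'])/2; print(m,b,'len',np.linalg.norm(m-b))
# disc centre: contour ellipse at table
for u,v,z in [(602/1.0,0,0)]: pass
print('disc wrist', onz(w,(556+653)/2/1.5385+174-400/1.5385, 256/1.5385+79,8))
E
```

```text
[404.24279272 269.83853462 344.44116123]
TL [595.7 397.3 212. ] 8.0
TR [575.5 224.4 208.8] 0.8
BR [550.2 227.  110. ] 5.9
BL [577.5 401.4 105.8] 11.0
gLT [592.1 388.3 190.4] 4.5
gRT [568.1 236.4 195. ] 4.6
gRB [556.8 237.5 185.5] 1.9
gLB [579.6 390.5 183.1] 3.4
TL TR 174.1 swivel abs -6.7
BL BR 176.5 swivel abs -8.9
gLT gRT 153.8 swivel abs -9.0
gLB gRB 154.7 swivel abs -8.5
[585.60634652 310.86028769 210.4365839 ] [563.85602948 314.18601303 107.87922342] len 104.89112892793813
disc wrist [554.72113796 310.23261827   8.        ]
```

```bash
cat >> h.py <<'E'
H=np.array([555,312.5,97.])
def tabR(th,psi):
    t,p=np.radians([th,psi]); u=np.array([np.sin(t)*np.cos(p),np.sin(t)*np.sin(p),np.cos(t)]); n=np.array([np.cos(t)*np.cos(p),np.cos(t)*np.sin(p),-np.sin(t)])
    return u,Rn.from_matrix(np.c_[np.cross(n,-u),n,-u])
E
python3 - <<'E'
from h import *
u,R=tabR(12,-8.3); fr=go(H+u*212,R); go(H+u*92,R,fr); print(R.as_euler('xyz',degrees=True), (H+u*212).round(0))
p,R0=pose(); print('pre-shift', (R0.inv().apply([440-p[0],290-p[1],350-p[2]])/10).round(2))
E
```

```text
turn [ 0.58  -0.668 -1.264] then shift cm [ 6.4  19.13  0.03] norm 20.2
turn [0. 0. 0.] then shift cm [-0.  0. 12.] norm 12.0
[-168.     0.    81.7] [599. 306. 304.]
pre-shift [ 3.33 -1.77  1.71]
```

Call:
move_arm --plan '[{"tx":0,"ty":0,"tz":-1,"wx":0.0414,"wy":-0.0477,"wz":-0.0903},{"tx":0,"ty":0,"tz":-1,"wx":0.0414,"wy":-0.0477,"wz":-0.0903},{"tx":0,"ty":0,"tz":0,"wx":0.0414,"wy":-0.0477,"wz":-0.0903},{"tx":0,"ty":0,"tz":0,"wx":0.0414,"wy":-0.0477,"wz":-0.0903},{"tx":0,"ty":0,"tz":0,"wx":0.0414,"wy":-0.0477,"wz":-0.0903},{"tx":0,"ty":0,"tz":0,"wx":0.0414,"wy":-0.0477,"wz":-0.0903},{"tx":0,"ty":0,"tz":0,"wx":0.0414,"wy":-0.0477,"wz":-0.0903},{"tx":0,"ty":0,"tz":0,"wx":0.0414,"wy":-0.0477,"wz":-0.0903},{"tx":0,"ty":0,"tz":0,"wx":0.0414,"wy":-0.0477,"wz":-0.0903},{"tx":0,"ty":0,"tz":0,"wx":0.0414,"wy":-0.0477,"wz":-0.0903},{"tx":0,"ty":0,"tz":0,"wx":0.0414,"wy":-0.0477,"wz":-0.0903},{"tx":0,"ty":0,"tz":0,"wx":0.0414,"wy":-0.0477,"wz":-0.0903}]' --gripper 6.4

```text
time_s: 39.12
ee_pos: [394.4, 266.4, 358.4]
ee_rot: [-172.8, -4.0, 69.0]
force: [0.5, -0.7, -0.3]
gripper_width: 63.7
gripper_force: 0.0
```

Call:
move_arm --plan '[{"tx":0,"ty":0,"tz":0,"wx":0.0414,"wy":-0.0477,"wz":-0.0903},{"tx":0,"ty":0,"tz":0,"wx":0.0414,"wy":-0.0477,"wz":-0.0903},{"tx":0,"ty":0,"tz":0,"wx":0,"wy":0,"wz":0},{"tx":0,"ty":0,"tz":0,"wx":0,"wy":0,"wz":0}]'

```text
time_s: 39.45
ee_pos: [394.7, 267.3, 357.9]
ee_rot: [-168.6, -0.3, 79.7]
force: [0.2, 0.4, -0.3]
gripper_width: 64.5
gripper_force: 0.0
```

```bash
python3 - <<'E'
from h import *
s=env.state(); print(s['qpos'],s['ee_rot'],s['ee_pos'])
u,R=tabR(12,-8.3); go(H+u*212,R)
E
```

```text
[27.62532574 10.57380649 80.78736705  7.3089199  97.42509936 38.25691635] [-168.58730334   -0.3402841    79.72266168] [394.70606092 267.34222414 357.93296732]
turn [ 0.01  -0.013 -0.033] then shift cm [ 6.78 20.3   1.16] norm 21.4
```

Call:
move_arm --plan '[{"tx":1.13,"ty":3.38,"tz":0.19,"wx":0.002,"wy":-0.002,"wz":-0.006},{"tx":1.13,"ty":3.38,"tz":0.19,"wx":0.002,"wy":-0.002,"wz":-0.006},{"tx":1.13,"ty":3.38,"tz":0.19,"wx":0.002,"wy":-0.002,"wz":-0.006},{"tx":1.13,"ty":3.38,"tz":0.19,"wx":0.002,"wy":-0.002,"wz":-0.006},{"tx":1.13,"ty":3.38,"tz":0.19,"wx":0.002,"wy":-0.002,"wz":-0.006},{"tx":1.13,"ty":3.38,"tz":0.19,"wx":0,"wy":0,"wz":0},{"tx":0,"ty":0,"tz":0,"wx":0,"wy":0,"wz":0},{"tx":0,"ty":0,"tz":0,"wx":0,"wy":0,"wz":0},{"tx":0,"ty":0,"tz":0,"wx":0,"wy":0,"wz":0}]'

```text
time_s: 40.2
ee_pos: [598.4, 302.9, 308.7]
ee_rot: [-168.1, -0.3, 81.6]
force: [-1.1, 0.3, 0.7]
gripper_width: 64.1
gripper_force: 0.0
```

```bash
python3 - <<'E'
from h import *
s=env.state(); print(s['qpos'],s['ee_rot'],s['ee_pos'])
u,R=tabR(12,-8.3); go(H+u*92,R)
w=grab('wrist'); f=grab('top')
print('wrist proj top edge centre',proj(w,H+u*120),'tcp',proj(w,pose()[0]))
for q in blobs(w,(55,100,30),(90,255,200),(0,0,640,480),100): print('green',cv2.boxPoints(cv2.minAreaRect(q)).round(0).tolist())
for q in blobs(f,(55,100,30),(90,255,200),(150,180,290,300),20): print('green top',cv2.boxPoints(cv2.minAreaRect(q)).round(0).tolist())
E
```

```text
[ 22.71172085  31.54754845  56.00940955   6.4648441  102.43899044
  31.91714498] [-168.13247624   -0.25427427   81.60945352] [598.41353281 302.94083539 308.74947091]
turn [ 0.002 -0.005 -0.001] then shift cm [ 0.32  0.07 12.43] norm 12.4
wrist proj top edge centre [323.28771575 240.2579171 ] tcp [321.40213448 293.46619314]
```

Call:
move_arm --plan '[{"tx":0.05,"ty":0.01,"tz":2.0,"wx":0,"wy":0,"wz":0},{"tx":0.05,"ty":0.01,"tz":2.0,"wx":0,"wy":0,"wz":0},{"tx":0.05,"ty":0.01,"tz":2.0,"wx":0,"wy":0,"wz":0},{"tx":0.05,"ty":0.01,"tz":2.0,"wx":0,"wy":0,"wz":0},{"tx":0.05,"ty":0.01,"tz":1.4,"wx":0,"wy":0,"wz":0},{"tx":0.05,"ty":0.01,"tz":1.0,"wx":0,"wy":0,"wz":0},{"tx":0,"ty":0,"tz":1.0,"wx":0,"wy":0,"wz":0},{"tx":0,"ty":0,"tz":1.0,"wx":0,"wy":0,"wz":0},{"tx":0,"ty":0,"tz":0,"wx":0,"wy":0,"wz":0},{"tx":0,"ty":0,"tz":0,"wx":0,"wy":0,"wz":0}]'

```text
time_s: 41.13
ee_pos: [575.0, 310.5, 187.4]
ee_rot: [-168.2, -0.3, 81.7]
force: [0.0, -0.2, -0.4]
gripper_width: 63.8
gripper_force: 0.0
```

Call:
move_arm --plan '[{"tx":0,"ty":0,"tz":0,"wx":0,"wy":0,"wz":0},{"tx":0,"ty":0,"tz":0,"wx":0,"wy":0,"wz":0},{"tx":0,"ty":0,"tz":0,"wx":0,"wy":0,"wz":0},{"tx":0,"ty":0,"tz":0,"wx":0,"wy":0,"wz":0},{"tx":0,"ty":0,"tz":0,"wx":0,"wy":0,"wz":0},{"tx":0,"ty":0,"tz":0,"wx":0,"wy":0,"wz":0},{"tx":0,"ty":0,"tz":0,"wx":0,"wy":0,"wz":0},{"tx":0,"ty":0,"tz":0,"wx":0,"wy":0,"wz":0}]' --gripper 0.6 --force 15

```text
time_s: 41.8
ee_pos: [575.7, 310.5, 187.1]
ee_rot: [-168.3, -0.3, 81.7]
force: [3.1, -0.3, -1.7]
gripper_width: 13.5
gripper_force: 1.6
```

```bash
python3 - <<'E'
from h import *
s=env.state(); p,R=pose(); print(s['ee_rot'],p,s['force'],s['torque'],s['gripper_width'])
u=-R.as_matrix()[:,2]; d=p-H; print('tool angle theta',np.degrees(np.arctan2(u[0],u[2])),'pos angle',np.degrees(np.arctan2(d[0],d[2])),'rad',np.linalg.norm(d))
E
```

```text
[-168.2522022    -0.28490293   81.68746111] [575.70088445 310.46739559 187.09161811] [ 3.06551015 -0.30942759 -1.69224821] [-0.09707694 -0.85004729  0.04211212] 13.486218118173669
tool angle theta 11.588373503448363 pos angle 12.940570139825775 rad 92.46165557867522
```

Call:
move_arm --plan '[{"tx":0,"ty":0,"tz":0,"wx":0,"wy":0,"wz":0},{"tx":0,"ty":0,"tz":0,"wx":0,"wy":0,"wz":0},{"tx":0,"ty":0,"tz":0,"wx":0,"wy":0,"wz":0},{"tx":0,"ty":0,"tz":0,"wx":0,"wy":0,"wz":0},{"tx":0,"ty":0,"tz":0,"wx":0,"wy":0,"wz":0},{"tx":0,"ty":0,"tz":0,"wx":0,"wy":0,"wz":0}]' --force 25

```text
time_s: 42.3
ee_pos: [576.2, 310.3, 187.0]
ee_rot: [-168.3, -0.3, 81.7]
force: [4.7, -0.1, -3.5]
gripper_width: 12.5
gripper_force: 24.9
```

Call:
move_arm --plan '[{"tx":0,"ty":0.37,"tz":0,"wx":0.04,"wy":0,"wz":0},{"tx":0,"ty":0.37,"tz":0,"wx":0.04,"wy":0,"wz":0},{"tx":0,"ty":0.37,"tz":0,"wx":0.04,"wy":0,"wz":0},{"tx":0,"ty":0.37,"tz":0,"wx":0.04,"wy":0,"wz":0},{"tx":0,"ty":0,"tz":0,"wx":0,"wy":0,"wz":0},{"tx":0,"ty":0,"tz":0,"wx":0,"wy":0,"wz":0}]'

```text
time_s: 42.8
ee_pos: [590.9, 308.2, 183.1]
ee_rot: [-159.2, -0.3, 81.6]
force: [5.9, -0.9, -1.5]
gripper_width: 12.5
gripper_force: 24.9
```

```bash
python3 - <<'E'
from h import *
s=env.state(); p,R=pose(); print(s['ee_rot'],p,s['force'],s['torque'],s['gripper_width'])
u=-R.as_matrix()[:,2]; d=p-H; print('tool angle theta',np.degrees(np.arctan2(u[0],u[2])),'pos angle',np.degrees(np.arctan2(d[0],d[2])),'rad',np.linalg.norm(d)); print('force tool',R.inv().apply(s['force']))
E
```

```text
[-159.15359942   -0.3084591    81.62818924] [590.90175333 308.17303441 183.11643395] [ 5.90907325 -0.86256613 -1.48209211] [-0.38005832 -1.89232125  0.11647984] 12.54560301041304
tool angle theta 20.604016057455485 pos angle 22.631148800689918 rad 93.40074260500724
force tool [-1.01462616e-03  6.10820166e+00 -7.40023997e-01]
```

Call:
move_arm --plan '[{"tx":0,"ty":0.37,"tz":0,"wx":0.041,"wy":0,"wz":0},{"tx":0,"ty":0.37,"tz":0,"wx":0.041,"wy":0,"wz":0},{"tx":0,"ty":0.37,"tz":0,"wx":0.041,"wy":0,"wz":0},{"tx":0,"ty":0.37,"tz":0,"wx":0.041,"wy":0,"wz":0},{"tx":0.14,"ty":0,"tz":0,"wx":0,"wy":-0.0153,"wz":-0.0265},{"tx":0.14,"ty":0,"tz":0,"wx":0,"wy":-0.0153,"wz":-0.0265},{"tx":0.14,"ty":0,"tz":0,"wx":0,"wy":-0.0153,"wz":-0.0265},{"tx":0.14,"ty":0,"tz":0,"wx":0,"wy":-0.0153,"wz":-0.0265},{"tx":0,"ty":0,"tz":0,"wx":0,"wy":0,"wz":0},{"tx":0,"ty":0,"tz":0,"wx":0,"wy":0,"wz":0},{"tx":0,"ty":0,"tz":0,"wx":0,"wy":0,"wz":0}]'

```text
time_s: 43.72
ee_pos: [605.2, 311.7, 177.1]
ee_rot: [-150.0, -0.3, 88.6]
force: [8.5, -1.5, -0.6]
gripper_width: 12.3
gripper_force: 25.0
```

```bash
python3 - <<'E'
from h import *
s=env.state(); p,R=pose(); print(s['ee_rot'],p,s['force'],s['torque'],s['gripper_width'])
M=R.as_matrix(); u=-M[:,2]; d=p-H; print('theta',np.degrees(np.arccos(u[2])),'pos angle',np.degrees(np.arctan2(d[0],d[2])),'rad',np.linalg.norm(d)); print('psi',np.degrees(np.arctan2(-M[0,0],M[1,0]))); print('force tool',R.inv().apply(s['force']))
E
```

```text
[-150.02927636   -0.29492604   88.6432407 ] [605.23478988 311.68927684 177.12061027] [ 8.53724825 -1.52011924 -0.56465821] [-0.47768756 -2.39856652  0.260147  ] 12.291480037469654
theta 29.972039884148206 pos angle 32.087284596311925 rad 94.57009874313941
psi -1.3567593023301558
force tool [-1.3204397   7.70344808 -3.79835961]
```

Call:
move_arm --plan '[{"tx":0,"ty":0,"tz":0,"wx":0,"wy":0,"wz":0},{"tx":0,"ty":0,"tz":0,"wx":0,"wy":0,"wz":0},{"tx":0,"ty":0,"tz":0,"wx":0,"wy":0,"wz":0},{"tx":0,"ty":0,"tz":0,"wx":0,"wy":0,"wz":0},{"tx":0,"ty":0,"tz":-1.5,"wx":0,"wy":0,"wz":0},{"tx":0,"ty":0,"tz":-3,"wx":0,"wy":0,"wz":0},{"tx":0,"ty":0,"tz":-3.5,"wx":0,"wy":0,"wz":0},{"tx":0,"ty":0,"tz":-3.5,"wx":0,"wy":0,"wz":0},{"tx":0,"ty":0,"tz":-3.5,"wx":0,"wy":0,"wz":0}]' --gripper 6.4

```text
time_s: 44.47
ee_pos: [670.1, 308.6, 299.6]
ee_rot: [-149.8, -0.5, 88.7]
force: [2.3, 1.0, 1.3]
gripper_width: 63.5
gripper_force: 0.0
```

```bash
python3 - <<'E'
from h import *
p,R0=pose(); T=np.array([380,120,380]); print('shift cur',(R0.inv().apply(T-p)/10).round(2)); go(T,rot(30,0),(T,R0))
E
```

```text
shift cur [-19.46 -28.81   7.29]
turn [-0.484  0.262  1.002] then shift cm [0. 0. 0.] norm 0.0
```

Call:
move_arm --plan '[{"tx":-2.16,"ty":-3.2,"tz":0.81,"wx":0,"wy":0,"wz":0},{"tx":-2.16,"ty":-3.2,"tz":0.81,"wx":0,"wy":0,"wz":0},{"tx":-2.16,"ty":-3.2,"tz":0.81,"wx":0,"wy":0,"wz":0},{"tx":-2.16,"ty":-3.2,"tz":0.81,"wx":0,"wy":0,"wz":0},{"tx":-2.16,"ty":-3.2,"tz":0.81,"wx":0,"wy":0,"wz":0},{"tx":-2.16,"ty":-3.2,"tz":0.81,"wx":0,"wy":0,"wz":0},{"tx":-2.16,"ty":-3.2,"tz":0.81,"wx":0,"wy":0,"wz":0},{"tx":-2.16,"ty":-3.2,"tz":0.81,"wx":0,"wy":0,"wz":0},{"tx":-2.16,"ty":-3.2,"tz":0.81,"wx":0,"wy":0,"wz":0}]'

```text
time_s: 45.22
ee_pos: [392.6, 129.6, 375.7]
ee_rot: [-149.7, -0.5, 88.6]
force: [0.6, -0.0, 0.3]
gripper_width: 63.9
gripper_force: 0.0
```

Call:
move_arm --plan '[{"tx":0,"ty":0,"tz":0,"wx":-0.0484,"wy":0.04,"wz":0.1},{"tx":0,"ty":0,"tz":0,"wx":-0.0484,"wy":0.04,"wz":0.1},{"tx":0,"ty":0,"tz":0,"wx":-0.0484,"wy":0.04,"wz":0.1},{"tx":0,"ty":0,"tz":0,"wx":-0.0484,"wy":0.04,"wz":0.1},{"tx":0,"ty":0,"tz":0,"wx":-0.0484,"wy":0.04,"wz":0.1},{"tx":0,"ty":0,"tz":0,"wx":-0.0484,"wy":0.04,"wz":0.1},{"tx":0,"ty":0,"tz":0,"wx":-0.0484,"wy":0.04,"wz":0.1},{"tx":0,"ty":0,"tz":0,"wx":-0.0484,"wy":0.04,"wz":0.1},{"tx":0,"ty":0,"tz":0,"wx":-0.0484,"wy":0.04,"wz":0.1},{"tx":0,"ty":0,"tz":0,"wx":-0.0484,"wy":0.04,"wz":0.1},{"tx":0,"ty":0,"tz":0,"wx":0,"wy":0,"wz":0},{"tx":0,"ty":0,"tz":0,"wx":0,"wy":0,"wz":0}]'

```text
time_s: 46.22
ee_pos: [394.0, 130.7, 375.5]
ee_rot: [-176.4, -6.3, 27.9]
force: [0.6, -0.7, -0.0]
gripper_width: 63.9
gripper_force: 0.0
```

```bash
python3 - <<'E'
from tab import *
s=env.state(); print(s['ee_pos'],s['ee_rot'])
g,w=tabpts()
for q in blobs(g,(105,150,80),(125,255,255),(260,120,430,300),20): p=onz(g,*q[:,0].mean(0),120); print('side cap standing',p.round(1),L(p))
f=grab('top')
for q in blobs(f,(105,150,80),(125,255,255),(270,190,490,290),15): p=onz(f,*q[:,0].mean(0),124); print('top cap',p.round(1),L(p))
for q in blobs(w,(105,150,80),(125,255,255),(0,0,640,480),15): p=onz(w,*q[:,0].mean(0),124); print('wr cap',p.round(1),L(p))
u,R=tabR(30,-1.3); 
for n,P in [('TL',H+u*120+90*R.as_matrix()[:,0]+6*R.as_matrix()[:,1]),('TR',H+u*120-90*R.as_matrix()[:,0]+6*R.as_matrix()[:,1]),('BR',H+u*8-90*R.as_matrix()[:,0]-6*R.as_matrix()[:,1]),('BL',H+u*8+90*R.as_matrix()[:,0]-6*R.as_matrix()[:,1])]: print(n,'side',proj(g,P).round(0),'wrist',proj(w,P).round(0),'top',proj(f,P).round(0))
E
```

```text
[394.03733038 130.70222256 375.49221854] [-176.43788399   -6.26266965   27.89001762]
s (np.int64(233), np.int64(298)) [[240, 247], [261, 289], [261, 350], [252, 365], [232, 369], [201, 346], [175, 300]]
green [[183.8000030517578, 304.0], [239.10000610351562, 255.89999389648438], [245.6999969482422, 263.3999938964844], [190.39999389648438, 311.6000061035156]]
crop org 103 188 scale 1.5384615384615385
w (np.int64(259), np.int64(3)) [[349, 3], [332, 61], [293, 91], [275, 94], [257, 86], [216, 0]]
crop org 129 0 scale 1.5384615384615385
side cap standing [564.1  27.2 120. ] [ 15.8 148.5]
side cap standing [ 539.3 -343.3  120. ] [  -0.7 -222.4]
top cap [560.4  22.1 124. ] [ 12.2 143.4]
top cap [ 538.5 -162.1  124. ] [ -5.6 -41.2]
top cap [ 538.1 -261.2  124. ] [  -3.7 -140.3]
top cap [ 534.6 -346.   124. ] [  -5.4 -225.2]
wr cap [562.9  26.2 124. ] [ 14.6 147.6]
wr cap [ 541.6 -155.8  124. ] [ -2.6 -34.9]
TL side [176. 301.] wrist [ 191. -117.] top [184. 213.]
TR side [242. 246.] wrist [364. -23.] top [254. 216.]
BR side [269. 292.] wrist [331.  75.] top [257. 247.]
BL side [208. 350.] wrist [197.  -1.] top [191. 245.]
```

```bash
python3 - <<'E'
from h import *
g=grab('side'); f=grab('top')
h=cv2.cvtColor(f['color'],cv2.COLOR_RGB2HSV); m=cv2.inRange(h,(40,60,20),(140,255,255))|cv2.inRange(h,(0,0,0),(180,255,45)); k=np.zeros_like(m); k[195:255,178:270]=255; m&=k
c,_=cv2.findContours(m,cv2.RETR_EXTERNAL,cv2.CHAIN_APPROX_NONE); c=max(c,key=cv2.contourArea); print(cv2.approxPolyDP(cv2.convexHull(c),2.5,True)[:,0].tolist())
# top edge line: topmost contour pixel per column
xs=np.arange(190,250); ys=[c[c[:,0,0]==x][:,0,1].min() if (c[:,0,0]==x).any() else np.nan for x in xs]; ys=np.array(ys,float); ok=~np.isnan(ys); a,b=np.polyfit(xs[ok],ys[ok],1)
u,R=tabR(30,-1.3); z=(H+u*120)[2]-3
A=onz(f,190,a*190+b,z); B=onz(f,250,a*250+b,z); d=A-B; print('edge',A.round(1),B.round(1),'psi',np.degrees(np.arctan2(-d[0],d[1])))
print('pred back-top centre',(H+u*120+6*R.as_matrix()[:,1]).round(1))
for th in (22,26,30,34):
    u,R=tabR(th,-1.3); M=R.as_matrix(); print(th,[proj(g,H+u*s+e*90*M[:,0]+o*M[:,1]).round(0).tolist() for s,e,o in ((120,1,6),(120,-1,6))], proj(f,H+u*120+6*M[:,1]).round(1))
print('obs top y at 219',a*219+b)
E
```

```text
[[183, 215], [251, 216], [254, 244], [246, 254], [214, 254], [191, 242]]
edge [620.7 385.8 197.9] [616.6 230.6 197.9] psi -1.508194491988231
pred back-top centre [620.2 311.  197.9]
22 [[182.0, 302.0], [247.0, 246.0]] [217.8 219.2]
26 [[179.0, 302.0], [244.0, 246.0]] [218.3 216.8]
30 [[176.0, 301.0], [242.0, 246.0]] [218.8 214.4]
34 [[174.0, 301.0], [239.0, 246.0]] [219.4 212.3]
obs top y at 219 214.99950912290447
```

Swivel is −1.5° against the lane's −1.3°, and tilt is about 30°. All four bottles stand on the strip, so I hand in.

```bash
python3 -c "
from workcell import env
print(env.job_done())"
```

```text
the job is handed in; nothing more can be done
None
```

The job is handed in (no verdict came back): by the last camera checks all four bottles stand on the strip, the brush lies in the tray, and the tablet is square to the row and leaned back about 30°.

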